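# Fetch the soldering tip stand from behind the speaker, flux bottle and jar

## Task

I need the white ceramic tip stand from the back of the steel tray, but the speaker, the flux bottle and the jar stand close up against it and leave no room to get hold of it. Stand all three on the green mat, then lift the tip stand out and set it squarely in the middle of the blue pad, long side along the pad's long side, and then put the speaker, the bottle and the jar back in the tray, each just where it stood. Keep everything upright, and leave the glass dish and the pliers where they are.

Things in the scene. Friction and masses are not known exactly. Their poses are not given: they have to be found in the camera images.
- speaker_center (a point): Centre (50 mm above its foot) of the round black loudspeaker, an upright cylinder 64 mm across and 100 mm tall with ribbed grille, grey disc on top; straight-sided from 8 to 90 mm above its foot. About 0.34 kg. z is up its axis. In the front row of the tray, at the left, middle or right. Best gripped about 75 mm above its foot, as the bottle and jar are.
- bottle_center (a point): Centre (54 mm above its foot) of the amber glass flux bottle, 54 mm across and straight-sided up to 85 mm above its foot, then shoulder and a narrower white screw cap 33 mm across; 108 mm tall in all. White and red label. About 0.22 kg. In the front row of the tray.
- jar_center (a point): Centre (50 mm above its foot) of the clear plastic jar of brass standoffs with a red screw lid, 58 mm across, 100 mm tall; the clear body is straight-sided up to 84 mm above its foot, the lid (57 mm across) is above that. About 0.26 kg. In the front row of the tray.
- stand_center (a point): Centre of the white ceramic soldering tip stand, a block 46 mm (its x) by 112 mm (its y, the long side) by 34 mm tall; this point is 17 mm above its underside. Copper soldering tips stick up to 11 mm out of its top. About 0.42 kg. It stands at the back of the tray, behind the front row, long side along the tray's y. Grip it at its middle across the 46 mm, fingertips just above the tray floor.
- tray: Shallow grey steel tray, fixed, 210 mm (x, away from the robot) by 250 mm (y); floor top 6 mm above the bench, rim 13 mm above the bench and 3 mm thick. Origin at the centre of its underside. The front row's things stand 3 to 16 mm apart side by side and 3 to 16 mm from the tip stand behind them: grip them high, from the robot's side and the far side; fingertips 50 mm above the foot pass over the tip stand.
- mat: Green cutting mat with a yellow grid, fixed flat on the bench, 115 mm (x) by 260 mm (y, long side) and 3 mm thick: the side area with room for the three things in a row. Origin at the centre of its underside. It lies left or right, in front of the tray.
- pad: Blue silicone soldering pad with a white border line, fixed flat on the bench, 80 mm (x) by 150 mm (y, long side) and 4 mm thick: the place for the tip stand. Origin at the centre of its underside. It lies on the other side from the mat.
- dish: Small glass dish, loose, 76 mm across, 26 mm tall, beside the tray; leave it alone. Origin at the centre of its underside.
- pliers: Steel flat-nosed pliers with red grips, loose, lying on the other side of the tray, 160 mm long along their x (jaws to +x), about 55 mm wide and 12 mm tall; leave them alone. Origin on the underside near the middle of their length.

How it is judged (in metres and radians):
On the way, in this order (a step that is already met when the one before it is completed fails the run):
1. the speaker, the bottle and the jar all stand on the green mat, with the tip stand still in its place in the tray (x of speaker_center in the frame of mat between -0.05 and 0.05 m and y of speaker_center in the frame of mat between -0.12 and 0.12 m and z of speaker_center in the frame of mat between 0.045 and 0.061 m and angle between each of speaker_center, bottle_center, jar_center's own z axis and vertical below 0.15 rad and linear speed of each of speaker, bottle, jar below 0.02 m/s and x of bottle_center in the frame of mat between -0.05 and 0.05 m and y of bottle_center in the frame of mat between -0.12 and 0.12 m and z of bottle_center in the frame of mat between 0.049 and 0.065 m and x of jar_center in the frame of mat between -0.05 and 0.05 m and y of jar_center in the frame of mat between -0.12 and 0.12 m and z of jar_center in the frame of mat between 0.045 and 0.061 m and distance of stand_center from where it was at the start of the episode below 0.03 m and contact force between the fingers and speaker below 0.3 N and contact force between the fingers and bottle below 0.3 N and contact force between the fingers and jar below 0.3 N), for 0.2 s.
2. the tip stand has been set down, released, in the middle of the blue pad, while the three still stand on the mat (x of stand_center in the frame of pad between -0.015 and 0.015 m and y of stand_center in the frame of pad between -0.015 and 0.015 m and z of stand_center in the frame of pad between 0.015 and 0.027 m and angle between the y axis of stand_center and the y axis of pad, either way round below 0.2 rad and angle between stand_center's own z axis and vertical below 0.1 rad and linear speed of stand below 0.02 m/s and contact force between the fingers and stand below 0.3 N and x of speaker_center in the frame of mat between -0.05 and 0.05 m and y of speaker_center in the frame of mat between -0.12 and 0.12 m and z of speaker_center in the frame of mat between 0.045 and 0.061 m and angle between each of speaker_center, bottle_center, jar_center's own z axis and vertical below 0.15 rad and x of bottle_center in the frame of mat between -0.05 and 0.05 m and y of bottle_center in the frame of mat between -0.12 and 0.12 m and z of bottle_center in the frame of mat between 0.049 and 0.065 m and x of jar_center in the frame of mat between -0.05 and 0.05 m and y of jar_center in the frame of mat between -0.12 and 0.12 m and z of jar_center in the frame of mat between 0.045 and 0.061 m), for 0.2 s.
At the end, for the whole second after the job is handed in: The tip stand is at rest on the blue pad, its centre within 15 mm of the pad's centre along each of the pad's sides and its long side within 0.2 rad of the pad's; the speaker, the bottle and the jar each stand upright, at rest, within 15 mm of where they stood at the start (distance of each of speaker_center, bottle_center, jar_center from where it was at the start of the episode below 0.015 m and angle between each of speaker_center, bottle_center, jar_center, stand_center's own z axis and vertical below 0.1 rad and linear speed of each of speaker, bottle, jar, stand below 0.02 m/s and x of stand_center in the frame of pad between -0.015 and 0.015 m and y of stand_center in the frame of pad between -0.015 and 0.015 m and z of stand_center in the frame of pad between 0.015 and 0.027 m and angle between the y axis of stand_center and the y axis of pad, either way round below 0.2 rad); the robot touches nothing.
It fails at once if the speaker, bottle, jar or tip stand is tipped over (angle between any of speaker_center, bottle_center, jar_center, stand_center's own z axis and vertical above 0.6 rad).
It fails at once if the glass dish is moved more than 20 mm (distance of dish from where it was at the start of the episode above 0.02 m).
It fails at once if the pliers are moved more than 20 mm (distance of pliers from where it was at the start of the episode above 0.02 m).
It also fails if it takes over 141 s, if anything falls off the work surface, if the arm or the gripper's body presses on something with over 40 N, if the wrist force passes 120 N, or if a joint passes its speed limit or range.

## Robot

A 6-joint arm with a two-finger parallel gripper is mounted at the origin on the work surface. World frame = base frame: x ahead of the robot, y to its left, z up, the work surface at z = 0. Lengths are in m, angles in degrees, forces in N, time in s.
With the tool pointing down it reaches from about 0.375 to 0.9 m from the base axis. Payload 3.1 kg.
Tool frame: the origin (TCP) lies at the very end of the fingers, on their centre line; the grasp point (between the pads) lies 19 mm behind it; z points along the fingers, y is the line along which they close (so a half turn about z gives the same grasp; the last joint's range is limited). The gripper opens to 87 mm and grips with 3 to 60 N. Pads are 19 mm wide; open, the fingers measure 117 mm over their backs; the gripper's body (75 mm by 190 mm) begins 51 mm behind the grasp point.
Start: joints at [-86.087, 30.224, 82.088, -0, 67.689, -10.227], TCP at [0.153, -0.606, 0.223] pointing down, gripper open.
Joint ranges: [-176.69, 176.69], [-43.24, 126.21], [12.49, 139.97], [-82, 262], [0, 151.66], [-163.58, 163.58]. Speed limits (degrees/s): [159.86, 159.86, 180, 180, 180, 180].

## Interface

Orientations are given as a 3x3 rotation matrix whose columns are the frame's x, y, z axes.
In Python, from rig import bot gives the robot as it stands.
- The arm moves only by the tool move_arm, never from a script. Its argument "increments" is a list of rows, each an object with "xyz": the shift along the tool's x, y, z in mm, a list of three; "roll": the turn about the tool's z in rad; "grip": the opening in per cent of the stroke, from 0 (shut) to 100 (fully open). A call has 1 to 5 rows; each row shifts and turns the commanded pose from where the row before left it, along the tool's axes as they then stand; what a row does not reach is not made up. A row lasts 1/12 s, in which the tool goes at most 41.7 mm and 7.16 degrees, less where a joint would pass 70% of its speed; a pose out of reach is approached as far as the arm can. A call is refused whole if a number of a shift passes 41.7 or a number of a turn 0.125, either way. A call with a gripper value outside its range is refused whole. The fingers move at their own pace and stop on an object; the grip force is fixed at half the most. Time passes only in rows, so rows that do not move let the fingers close. It gives the time, the measured TCP pose, the force, the opening and the grip force at its end, in the units of the state.
- bot.read_state(): the state, without advancing time (a new reading comes with each control period).
- bot.capture(name): name is "scene" or "top" or "wrist"; returns (picture, depth): 480x640x3 uint8, red, green, blue; 480x640 float32, m along the optical axis (not along the pixel's ray), 0 where there is no reading.
- bot.camera_model(name): a dict with "intrinsics" (3x3 intrinsics, pixels), "rvec" (rotation vector, rad) and "tvec" (3), from world to camera coordinates, as OpenCV has them; the wrist camera has in their place "tool_from_camera" (4x4, takes a point from camera to tool coordinates, whose origin is the TCP and whose axes are the flange's). Camera axes: x right, y down, z forward; pixel columns grow to the right and rows downward; lengths in m; the calibration is good to about 2 mm. The wrist camera is an equidistant fisheye: a pixel r from the principal point sees the ray r / f radians off the axis. A picture is of the moment at which its call begins: read the wrist's pose just before it. camera_model takes no time and is no camera call.
- bot.hand_in(): hands the job in; it is judged then, once.
Trained networks look in the newest picture that a camera, given by its name, has taken for a name from the list of things; names that differ only in an ending like _2 or _b are one class to them, and where a whole thing is asked for, a point or a joint stands for the part that bears it (a point fixed in the world has none). Each returns a list of dicts, best first, with "conf" (0 to 1); they miss things now and then, are a little off and sometimes report something else, mostly with a low value. They report only what shows in the picture. A call takes as long as a camera call.
- bot.spot_in(label, camera): "at" ([x, y, z] in m, in the coordinates of the camera as it stood for that picture, good to about 4 mm: the middle of the surface that is visible of it).
- bot.trace(label, camera): "mask" (480x640 bool, what is visible of it).
The state is a dict: "time_s": time; "joint_positions": joint angles; "qvel": joint speeds; "tau": joint torques, N m; "position": TCP position; "tcp_rot": TCP orientation; "force": force on the tool from outside, world axes, zero at the start; "moment": the same for the moment, N m; "opening": opening from 0.0 (shut) to 1.0 (fully open); "grasp_force": force on a finger pad.
Only numpy, scipy, OpenCV 4.12 (cv2) and the standard library are available. Lean on these libraries where they do the work, as an engineer would, in place of code of your own. Each camera call takes 0.05 s, during which the arm holds its last target. There are 200 camera calls.

## Working session

There is one attempt and no reset: what is moved stays moved. The work goes in short steps, Python scripts to look and compute and a tool call to move; the robot and the scene stay as the last step left them, time stands still between calls to the robot, and variables do not carry over. Pictures are saved under pics/ and viewed, at most 14 in all, crops included, and the job is handed in when it is done.

Besides the shell and the picture viewer there is one more tool, called by a JSON object that holds its "method" and its "body". move_arm: Moves the arm, as the interface text tells. Its arguments: {"type":"object","properties":{"increments":{"type":"array"}},"required":["increments"]}

```bash
ls; mkdir -p pics
cat > h.py <<'E'
import numpy as np, cv2
from rig import bot
def c2w(name):
    m=bot.camera_model(name)
    R=cv2.Rodrigues(np.array(m["rvec"],float))[0]; t=np.array(m["tvec"],float).ravel()
    return R.T, -R.T@t, np.array(m["intrinsics"],float)
def cloud(name,depth):
    R,c,K=c2w(name); v,u=np.mgrid[0:480,0:640]
    p=np.stack([(u-K[0,2])/K[0,0]*depth,(v-K[1,2])/K[1,1]*depth,depth],-1)
    return p@R.T+c
def save(n,img): cv2.imwrite(f"pics/{n}.png",cv2.cvtColor(img,cv2.COLOR_RGB2BGR))
L=["speaker_center","bottle_center","jar_center","stand_center","tray","mat","pad","dish","pliers"]
E
python3 - <<'E'
from h import *
np.set_printoptions(precision=4,suppress=True)
s=bot.read_state(); print(s)
for cam in ["top","scene"]:
    im,d=bot.capture(cam); save(cam+"0",im); P=cloud(cam,d); np.save(f"P_{cam}.npy",P); np.save(f"im_{cam}.npy",im)
    R,c,K=c2w(cam); print(cam,c,(d>0).mean())
    for l in L:
        r=bot.trace(l,cam)
        if not r: print(l,"none"); continue
        m=r[0]["mask"]; np.save(f"m_{cam}_{l}.npy",m); q=P[m&(d>0)]
        v,u=np.nonzero(m)
        print(l,round(r[0]["conf"],2),m.sum(),"px",u.mean().round(),v.mean().round(),"med",np.median(q,0),"lo",np.percentile(q,2,axis=0),"hi",np.percentile(q,98,axis=0))
E
```

```text
pics
{'time_s': 0.0, 'joint_positions': array([-86.0872,  30.2774,  82.1575,  -0.0002,  67.6874, -10.2269]), 'qvel': array([-0.089 ,  0.0156, -0.1116,  0.0396, -0.0976,  0.0755]), 'tau': array([  0.0006, -44.0043, -17.6593,   0.0633,   0.0584,  -0.0002]), 'position': array([ 0.1527, -0.6053,  0.2216]), 'tcp_rot': array([[ 0.9697,  0.2443, -0.0001],
       [ 0.2443, -0.9697,  0.0021],
       [ 0.0004, -0.0021, -1.    ]]), 'force': array([-0.1888, -0.216 ,  0.8176]), 'moment': array([ 0.0115, -0.0136,  0.0342]), 'grasp_force': 0.0, 'opening': 0.9954851083660383}
top [0.4032 0.0153 0.9367] 0.996220703125
speaker_center 0.7 1168 px 312.0 218.0 med [0.6022 0.0126 0.1053] lo [ 0.5794 -0.0155  0.0248] hi [0.6372 0.0409 0.109 ]
bottle_center 0.85 856 px 346.0 220.0 med [ 0.6005 -0.05    0.0966] lo [ 0.584  -0.0764  0.0141] hi [ 0.6327 -0.0272  0.1161]
jar_center 0.65 1063 px 274.0 217.0 med [0.6018 0.0803 0.105 ] lo [0.5816 0.0556 0.0124] hi [0.6348 0.1079 0.1083]
stand_center 0.74 1221 px 314.0 191.0 med [0.6717 0.0069 0.0399] lo [ 0.6494 -0.0448  0.0181] hi [0.6938 0.0622 0.0462]
tray 0.83
[... 849 characters left out ...]
4]
jar_center 0.87 1753 px 363.0 257.0 med [0.6319 0.0791 0.0802] lo [0.5918 0.0539 0.0122] hi [0.6396 0.1061 0.1077]
stand_center 0.57 2039 px 322.0 297.0 med [0.6881 0.0063 0.0396] lo [ 0.6517 -0.0463  0.0105] hi [0.6966 0.0596 0.0466]
tray none
mat 0.81 4106 px 211.0 223.0 med [ 0.4332 -0.227   0.0037] lo [ 0.3722 -0.3521  0.0012] hi [ 0.4862 -0.1023  0.0061]
pad 0.61 1670 px 404.0 217.0 med [0.4254 0.1879 0.0042] lo [0.3776 0.1157 0.0008] hi [0.4681 0.2585 0.0066]
dish 0.94 1057 px 481.0 276.0 med [0.617  0.2983 0.0162] lo [0.592  0.26   0.0032] hi [0.6618 0.3274 0.0272]
pliers 0.57 894 px 145.0 298.0 med [ 0.6529 -0.3075  0.0112] lo [ 0.5754 -0.3353  0.0041] hi [ 0.7256 -0.2885  0.0145]
```

View pics/top0.png

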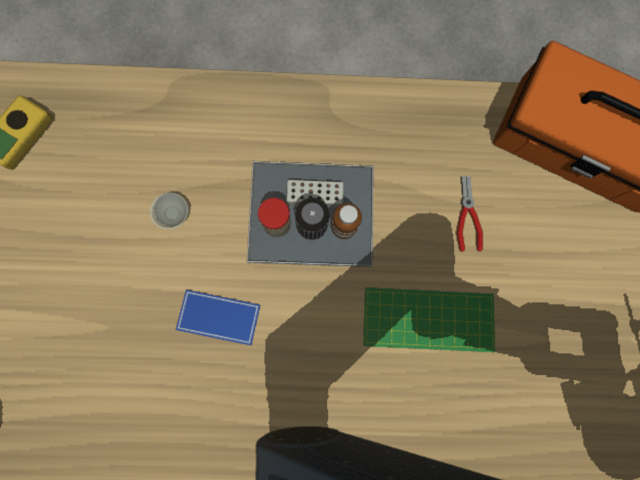

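View pics/scene0.png

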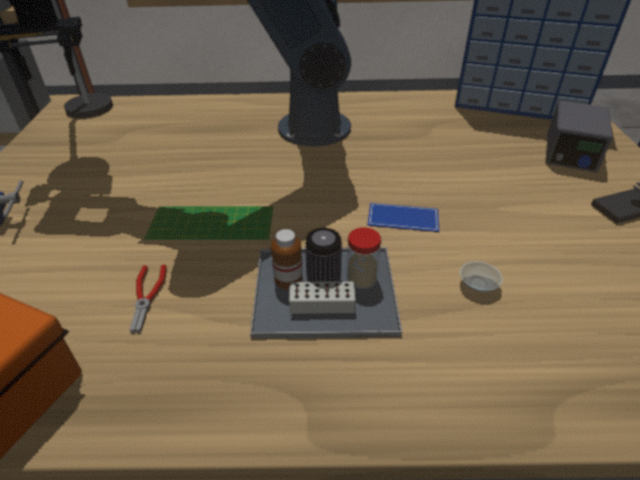

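Run:
```python
import numpy as np, cv2
from scipy.optimize import least_squares
rad=dict(speaker=.032,bottle=.027,jar=.029)
for cam in["top","scene"]:
    P=np.load(f"P_{cam}.npy")
    for n,r in rad.items():
        m=cv2.erode(np.load(f"m_{cam}_{n}_center.npy").astype(np.uint8),np.ones((3,3)))>0
        q=P[m]; top=q[q[:,2]>.1]
        s=q[(q[:,2]>.03)&(q[:,2]<.085)]
        f=least_squares(lambda c:np.hypot(*(s[:,:2]-c).T)-r,np.median(q,0)[:2]+([0.0,0] if cam=="top" else[-.03,0]),loss="soft_l1",f_scale=.002)
        print(cam,n,"side fit",f.x.round(4),len(s),"top mid",((top.max(0)+top.min(0))/2).round(4),np.median(top,0).round(4))
    for n in["stand_center","mat","pad","tray"]:
        try:m=np.load(f"m_{cam}_{n}.npy")
        except: continue
        q=P[m]
        if n=="stand_center": q=q[(q[:,2]>.033)]
        (c,sz,a)=cv2.minAreaRect((q[:,:2]*1000).astype(np.float32))
        print(cam,n,np.round(c,1),np.round(sz,1),round(a,1))
```

```text
top speaker side fit [0.6113 0.0127] 131 top mid [0.5209 0.0127 0.5186] [0.6078 0.013  0.106 ]
top bottle side fit [ 0.6109 -0.0529] 139 top mid [ 0.5165 -0.0277  0.5184] [ 0.6088 -0.0526  0.1135]
top jar side fit [0.6106 0.0833] 151 top mid [0.5192 0.0619 0.5184] [0.6077 0.0822 0.1058]
top stand_center [549.4   6.4] [292.  111.4] 1.2
top mat [ 430.6 -171.3] [371.9 116.5] 88.7
top pad [413.6 140.8] [250.2  80.9] 78.8
top tray [575.6  13.7] [254.4 344.9] 89.2
scene speaker side fit [0.6109 0.0107] 722 top mid [0.9091 0.0108 0.3667] [0.6188 0.0108 0.1065]
scene bottle side fit [ 0.6106 -0.0546] 616 top mid [ 0.9157 -0.0378  0.3667] [ 0.6207 -0.0545  0.1133]
scene jar side fit [0.6096 0.0814] 658 top mid [0.9097 0.0513 0.3667] [0.6187 0.08   0.1062]
scene stand_center [939.5  13.7] [583.3 110.2] 1.5
scene mat [ 799.9 -186.1] [899.3 267.7] 6.4
scene pad [807.2 130.3] [151. 879.] 81.5
```

Run:
```python
import numpy as np, cv2
for cam in["top","scene"]:
    P=np.load(f"P_{cam}.npy")
    for n in["stand_center","mat","pad","tray"]:
        try:m=np.load(f"m_{cam}_{n}.npy")
        except: continue
        q=P[m]; q=q[(q[:,2]<.06)&(abs(q[:,2]-np.median(q[:,2]))<(.02))]
        if n=="stand_center": q=q[(q[:,2]>.033)]
        (c,sz,a)=cv2.minAreaRect((q[:,:2]*1000).astype(np.float32))
        q2=q[:,:2]-c/np.array(1000.) if 0 else q[:,:2]-np.array(c)/1000
        print(cam,n,np.round(c,1),np.round(sz,1),round(a,1))
```

```text
top stand_center [671.8   8.6] [111.7  46.6] 89.6
top mat [ 429.4 -226.6] [261.4 116.5] 88.7
top pad [423.3 189.6] [150.6  80.9] 78.8
top tray [638.4  12.9] [254.6 218.8] 89.5
scene stand_center [673.7   6.7] [111.4  47.9] 89.3
scene mat [ 425.8 -228.2] [263.9 127.1] 89.6
scene pad [418.7 188.4] [151.3  92.6] 80.4
```

{"method": "move_arm", "body": {"increments": [{"xyz": [0, 0, 0], "roll": -0.1204, "grip": 100}, {"xyz": [0, 0, 0], "roll": -0.1204, "grip": 100}, {"xyz": [0, 0, 0], "roll": -0.1204, "grip": 100}, {"xyz": [0, 0, 0], "roll": -0.1204, "grip": 100}, {"xyz": [0, 0, 0], "roll": -0.1204, "grip": 100}]}}

```text
time_s: 1.42
position: [0.1527, -0.606, 0.2226]
tcp_rot: [[0.656, 0.754, 0.0], [0.754, -0.656, 0.0], [0.0, -0.0, -1.0]]
force: [-0.2, -0.1, -0.3]
opening: 1.003
grasp_force: 0.0
```

{"method": "move_arm", "body": {"increments": [{"xyz": [0, 0, 0], "roll": -0.1204, "grip": 100}, {"xyz": [0, 0, 0], "roll": -0.1204, "grip": 100}, {"xyz": [0, 0, 0], "roll": -0.1204, "grip": 100}, {"xyz": [0, 0, 0], "roll": -0.1204, "grip": 100}, {"xyz": [0, 0, 0], "roll": -0.1204, "grip": 100}]}}

```text
time_s: 1.83
position: [0.1527, -0.606, 0.2225]
tcp_rot: [[0.114, 0.994, 0.0], [0.994, -0.114, 0.0], [0.0, 0.0, -1.0]]
force: [-0.5, 0.5, 0.1]
opening: 0.996
grasp_force: 0.0
```

{"method": "move_arm", "body": {"increments": [{"xyz": [0, 0, 0], "roll": -0.1204, "grip": 100}, {"xyz": [15, 12, 0], "roll": 0, "grip": 100}, {"xyz": [25, 20, 0], "roll": 0, "grip": 100}, {"xyz": [25, 20, 0], "roll": 0, "grip": 100}, {"xyz": [25, 20, 0], "roll": 0, "grip": 100}]}}

```text
time_s: 2.25
position: [0.2251, -0.5151, 0.2224]
tcp_rot: [[0.001, 1.0, 0.0], [1.0, -0.001, 0.0], [0.0, 0.0, -1.0]]
force: [0.0, -0.7, -0.2]
opening: 0.996
grasp_force: 0.0
```

{"method": "move_arm", "body": {"increments": [{"xyz": [30.8, 25.7, 4], "roll": 0, "grip": 100}, {"xyz": [30.8, 25.7, 4], "roll": 0, "grip": 100}, {"xyz": [30.8, 25.7, 4], "roll": 0, "grip": 100}, {"xyz": [30.8, 25.7, 4], "roll": 0, "grip": 100}, {"xyz": [30.8, 25.7, 4], "roll": 0, "grip": 100}]}}

```text
time_s: 2.67
position: [0.3541, -0.3606, 0.2027]
tcp_rot: [[0.0, 1.0, 0.0], [1.0, -0.0, -0.001], [-0.001, 0.0, -1.0]]
force: [0.8, -0.9, -0.3]
opening: 0.998
grasp_force: 0.0
```

{"method": "move_arm", "body": {"increments": [{"xyz": [30.8, 25.7, 4], "roll": 0, "grip": 100}, {"xyz": [30.8, 25.7, 4], "roll": 0, "grip": 100}, {"xyz": [30.8, 25.7, 4], "roll": 0, "grip": 100}, {"xyz": [30.8, 25.7, 4], "roll": 0, "grip": 100}, {"xyz": [30.8, 25.7, 4], "roll": 0, "grip": 100}]}}

```text
time_s: 3.08
position: [0.4827, -0.2063, 0.1827]
tcp_rot: [[-0.0, 1.0, 0.001], [1.0, 0.0, -0.0], [-0.0, 0.001, -1.0]]
force: [-0.1, -1.1, 0.2]
opening: 0.999
grasp_force: 0.0
```

{"method": "move_arm", "body": {"increments": [{"xyz": [30.8, 25.7, 4], "roll": 0, "grip": 100}, {"xyz": [30.8, 25.7, 4], "roll": 0, "grip": 100}, {"xyz": [30.8, 25.7, 4], "roll": 0, "grip": 100}, {"xyz": [25.8, 20.7, 4], "roll": 0, "grip": 100}, {"xyz": [5, 5, 4], "roll": 0, "grip": 100}]}}

```text
time_s: 3.5
position: [0.5875, -0.0805, 0.1626]
tcp_rot: [[-0.005, 1.0, 0.003], [1.0, 0.005, 0.001], [0.001, 0.003, -1.0]]
force: [0.1, -0.8, 0.4]
opening: 0.999
grasp_force: 0.0
```

```bash
cat > w.py <<'E'
from h import *
import sys
s=bot.read_state(); im,d=bot.capture("wrist"); save(sys.argv[1],im)
m=bot.camera_model("wrist"); T=np.array(m["tool_from_camera"]); R=np.array(s["tcp_rot"]); p=np.array(s["position"])
np.set_printoptions(precision=4,suppress=True)
print(s["time_s"],p,s["opening"],s["force"])
for l in sys.argv[2:]:
    for r in bot.spot_in(l,"wrist")[:1]:
        a=np.array(r["at"]); t=T[:3,:3]@a+T[:3,3]; print(l,round(r["conf"],2),R@t+p)
E
python3 w.py w1 bottle_center speaker_center jar_center stand_center; python3 -c "
from h import *
print(bot.camera_model('wrist'))"
```

```text
3.5 [ 0.5875 -0.0805  0.1626] 0.9994083707216259 [ 0.1409 -0.8163  0.4102]
bottle_center 0.59 [ 0.6114 -0.0476  0.1042]
speaker_center 0.94 [0.6066 0.0122 0.107 ]
jar_center 0.91 [0.6037 0.0648 0.1076]
stand_center 0.57 [0.6718 0.0067 0.0389]
{'intrinsics': array([[371.64829954,   0.        , 312.82510829],
       [  0.        , 371.64829954, 240.75447401],
       [  0.        ,   0.        ,   1.        ]]), 'tool_from_camera': array([[ 4.22015965e-04, -9.55133109e-01, -2.96176579e-01,
         8.16401084e-02],
       [ 9.99999513e-01,  1.38699146e-04,  9.77591187e-04,
         8.29510509e-04],
       [-8.92650271e-04, -2.96176847e-01,  9.55132702e-01,
        -1.63087390e-01],
       [ 0.00000000e+00,  0.00000000e+00,  0.00000000e+00,
         1.00000000e+00]])}
```

{"method": "move_arm", "body": {"increments": [{"xyz": [0, 0, 0], "roll": 0, "grip": 100}, {"xyz": [0, 0, 0], "roll": 0, "grip": 100}]}}

```text
time_s: 3.92
position: [0.5837, -0.0861, 0.1629]
tcp_rot: [[0.002, 1.0, 0.0], [1.0, -0.002, -0.0], [-0.0, 0.0, -1.0]]
force: [-0.2, -0.5, 0.3]
opening: 0.997
grasp_force: 0.0
```

View pics/w1.png

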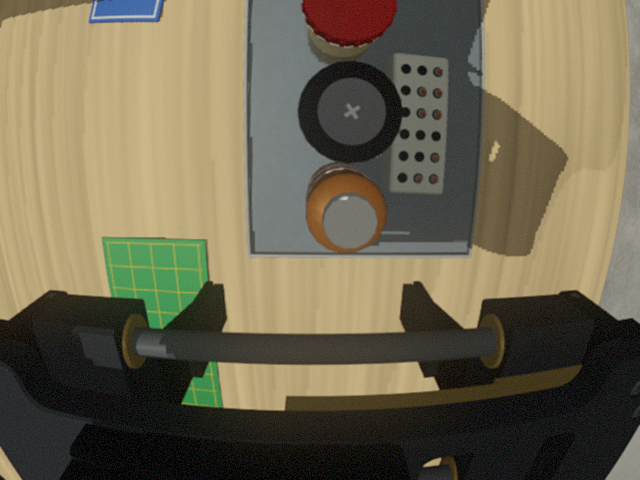

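{"method": "move_arm", "body": {"increments": [{"xyz": [12, 9, 0], "roll": 0, "grip": 100}, {"xyz": [12, 10, 0], "roll": 0, "grip": 100}, {"xyz": [8.4, 8, 0], "roll": 0, "grip": 100}, {"xyz": [0, 0, 0], "roll": 0, "grip": 100}, {"xyz": [0, 0, 10], "roll": 0, "grip": 100}]}}

```text
time_s: 4.33
position: [0.6135, -0.0516, 0.154]
tcp_rot: [[-0.003, 1.0, 0.004], [1.0, 0.003, -0.001], [-0.001, 0.004, -1.0]]
force: [0.4, -0.6, -0.2]
opening: 0.999
grasp_force: 0.0
```

```bash
python3 w.py w2 bottle_center
```

```text
4.3333 [ 0.6135 -0.0516  0.154 ] 0.9989818954792519 [ 0.4141 -0.6311 -0.1895]
```

{"method": "move_arm", "body": {"increments": [{"xyz": [0, 0, 25], "roll": 0, "grip": 100}, {"xyz": [0, 0, 30], "roll": 0, "grip": 100}, {"xyz": [0, 0, 25], "roll": 0, "grip": 100}, {"xyz": [0, 0, 11], "roll": 0, "grip": 100}, {"xyz": [0, 0, 0], "roll": 0, "grip": 100}]}}

```text
time_s: 4.85
position: [0.6086, -0.052, 0.0584]
tcp_rot: [[0.0, 1.0, -0.007], [1.0, -0.0, 0.002], [0.002, -0.007, -1.0]]
force: [-1.0, -0.1, 0.1]
opening: 0.998
grasp_force: 0.0
```

{"method": "move_arm", "body": {"increments": [{"xyz": [0, 0, 0], "roll": 0, "grip": 100}, {"xyz": [0, 0, 0], "roll": 0, "grip": 100}, {"xyz": [0, 0, 0], "roll": 0, "grip": 100}]}}

```text
time_s: 5.1
position: [0.6126, -0.0527, 0.0633]
tcp_rot: [[-0.0, 1.0, 0.003], [1.0, 0.0, -0.001], [-0.001, 0.003, -1.0]]
force: [-0.2, -0.6, 0.2]
opening: 1.001
grasp_force: 0.0
```

Run:
```python
from h import *
im,d=bot.capture("scene"); save("s1",im[180:340,230:430].repeat(3,0).repeat(3,1)); print(bot.read_state()["position"])
```

```text
[ 0.61247225 -0.05259926  0.06325161]
```

View pics/s1.png

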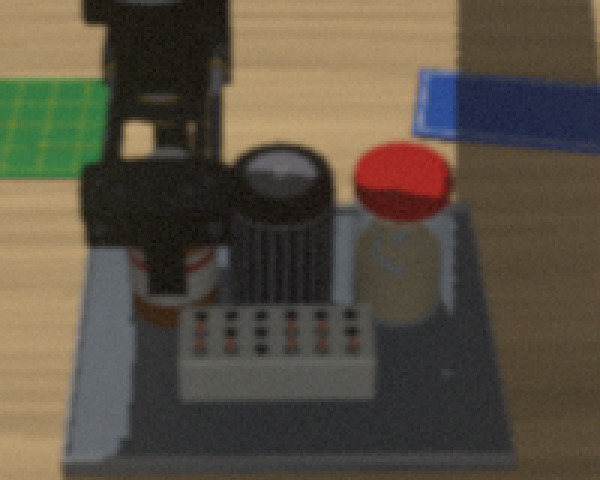

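{"method": "move_arm", "body": {"increments": [{"xyz": [0, 0, 0], "roll": 0, "grip": 50}, {"xyz": [0, 0, 0], "roll": 0, "grip": 40}, {"xyz": [0, 0, 0], "roll": 0, "grip": 20}, {"xyz": [0, 0, 0], "roll": 0, "grip": 0}, {"xyz": [0, 0, 0], "roll": 0, "grip": 0}]}}

```text
time_s: 5.57
position: [0.6113, -0.0522, 0.0617]
tcp_rot: [[-0.0, 1.0, 0.0], [1.0, 0.0, -0.0], [-0.0, 0.0, -1.0]]
force: [0.1, 0.0, 0.2]
opening: 0.703
grasp_force: 0.0
```

{"method": "move_arm", "body": {"increments": [{"xyz": [0, 0, 0], "roll": 0, "grip": 0}, {"xyz": [0, 0, 0], "roll": 0, "grip": 0}, {"xyz": [0, 0, 0], "roll": 0, "grip": 0}]}}

```text
time_s: 5.82
position: [0.6108, -0.0521, 0.0615]
tcp_rot: [[-0.0, 1.0, -0.001], [1.0, 0.0, 0.0], [0.0, -0.001, -1.0]]
force: [-1.2, -0.3, 1.8]
opening: 0.615
grasp_force: 29.9
```

{"method": "move_arm", "body": {"increments": [{"xyz": [0, 0, -12], "roll": 0, "grip": 0}, {"xyz": [0, 0, -23], "roll": 0, "grip": 0}, {"xyz": [0, -10, 0], "roll": 0, "grip": 0}, {"xyz": [0, -20, 0], "roll": 0, "grip": 0}, {"xyz": [0, -28, 0], "roll": 0, "grip": 0}]}}

```text
time_s: 6.23
position: [0.556, -0.053, 0.0979]
tcp_rot: [[-0.001, 1.0, 0.006], [1.0, 0.001, -0.002], [-0.002, 0.006, -1.0]]
force: [-0.0, -0.3, -1.9]
opening: 0.611
grasp_force: 29.9
```

{"method": "move_arm", "body": {"increments": [{"xyz": [0, -30, 0], "roll": 0, "grip": 0}, {"xyz": [-10, -30, 0], "roll": 0, "grip": 0}, {"xyz": [-20, -30, 0], "roll": 0, "grip": 0}, {"xyz": [-30, -20, 0], "roll": 0, "grip": 0}, {"xyz": [-30, -14, 0], "roll": 0, "grip": 0}]}}

```text
time_s: 6.65
position: [0.4268, -0.1417, 0.0971]
tcp_rot: [[-0.002, 1.0, -0.002], [1.0, 0.002, 0.001], [0.001, -0.002, -1.0]]
force: [0.5, -1.1, -2.9]
opening: 0.61
grasp_force: 29.9
```

{"method": "move_arm", "body": {"increments": [{"xyz": [-35, 0, 0], "roll": 0, "grip": 0}, {"xyz": [-35, 0, 0], "roll": 0, "grip": 0}, {"xyz": [-35, 0, 0], "roll": 0, "grip": 0}, {"xyz": [-30, 0, 0], "roll": 0, "grip": 0}, {"xyz": [-20, 0, 0], "roll": 0, "grip": 0}]}}

```text
time_s: 7.07
position: [0.4304, -0.3018, 0.0976]
tcp_rot: [[0.002, 1.0, 0.003], [1.0, -0.002, -0.004], [-0.004, 0.003, -1.0]]
force: [0.0, -0.3, -1.2]
opening: 0.612
grasp_force: 29.9
```

{"method": "move_arm", "body": {"increments": [{"xyz": [-10, 0, 0], "roll": 0, "grip": 0}, {"xyz": [0, 0, 0], "roll": 0, "grip": 0}, {"xyz": [0, 0, 0], "roll": 0, "grip": 0}, {"xyz": [0, 0, 12], "roll": 0, "grip": 0}, {"xyz": [0, 0, 12], "roll": 0, "grip": 0}]}}

```text
time_s: 7.48
position: [0.4294, -0.3053, 0.0729]
tcp_rot: [[-0.002, 1.0, 0.0], [1.0, 0.002, 0.0], [0.0, 0.0, -1.0]]
force: [0.3, 0.0, -2.1]
opening: 0.618
grasp_force: 29.9
```

{"method": "move_arm", "body": {"increments": [{"xyz": [0, 0, 0], "roll": 0, "grip": 0}, {"xyz": [0, 0, 0], "roll": 0, "grip": 0}, {"xyz": [0, 0, 0], "roll": 0, "grip": 0}]}}

```text
time_s: 7.73
position: [0.4295, -0.3061, 0.0729]
tcp_rot: [[-0.002, 1.0, -0.0], [1.0, 0.002, 0.001], [0.001, -0.0, -1.0]]
force: [0.3, -0.2, -0.7]
opening: 0.613
grasp_force: 29.9
```

Run:
```python
from h import *
im,d=bot.capture("scene"); save("s2",im[140:340,80:400].repeat(2,0).repeat(2,1)); print(bot.read_state())
```

```text
{'time_s': 7.7833, 'joint_positions': array([-4.76449212e+01,  3.60624819e+01,  1.03097272e+02,  7.78948311e-03,
        4.08215463e+01, -4.77402855e+01]), 'qvel': array([-0.34175551, -0.0980239 , -0.47358479, -0.13016592, -0.04456168,
       -0.05626697]), 'tau': array([ 6.63338089e-02, -4.06506550e+01, -9.42711085e+00,  1.73430465e-02,
        1.10435667e-01,  9.19619961e-04]), 'position': array([ 0.42973445, -0.30656453,  0.07311177]), 'tcp_rot': array([[-1.56152820e-03,  9.99998740e-01,  2.85558386e-04],
       [ 9.99998764e-01,  1.56158001e-03, -1.81306503e-04],
       [-1.81752197e-04,  2.85274918e-04, -9.99999943e-01]]), 'force': array([ 0.05036191,  1.09764428, -1.52673449]), 'moment': array([-0.03711969, -0.09940079,  0.00498119]), 'grasp_force': 29.92777716019191, 'opening': 0.6096346598417617}
```

View pics/s2.png

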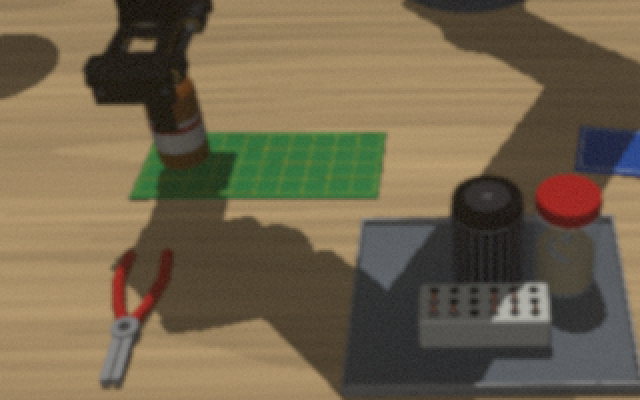

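{"method": "move_arm", "body": {"increments": [{"xyz": [0, 0, 8], "roll": 0, "grip": 0}, {"xyz": [0, 0, 5.5], "roll": 0, "grip": 0}, {"xyz": [0, 0, 0], "roll": 0, "grip": 0}, {"xyz": [0, 0, 0], "roll": 0, "grip": 0}, {"xyz": [0, 0, 0], "roll": 0, "grip": 0}]}}

```text
time_s: 8.2
position: [0.4292, -0.3072, 0.0588]
tcp_rot: [[-0.0, 1.0, -0.0], [1.0, 0.0, 0.001], [0.001, -0.0, -1.0]]
force: [0.3, -0.2, -0.7]
opening: 0.614
grasp_force: 29.9
```

{"method": "move_arm", "body": {"increments": [{"xyz": [0, 0, 0], "roll": 0, "grip": 0}, {"xyz": [0, 0, 0], "roll": 0, "grip": 65}, {"xyz": [0, 0, 0], "roll": 0, "grip": 75}, {"xyz": [0, 0, 0], "roll": 0, "grip": 100}, {"xyz": [0, 0, 0], "roll": 0, "grip": 100}]}}

```text
time_s: 8.62
position: [0.4296, -0.3076, 0.0593]
tcp_rot: [[-0.0, 1.0, 0.001], [1.0, 0.0, -0.001], [-0.001, 0.001, -1.0]]
force: [-0.1, -0.3, 0.1]
opening: 0.792
grasp_force: 0.0
```

{"method": "move_arm", "body": {"increments": [{"xyz": [0, 0, 0], "roll": 0, "grip": 100}, {"xyz": [0, 0, 0], "roll": 0, "grip": 100}, {"xyz": [0, 0, 0], "roll": 0, "grip": 100}]}}

```text
time_s: 8.87
position: [0.4294, -0.3074, 0.0591]
tcp_rot: [[-0.0, 1.0, 0.0], [1.0, 0.0, -0.0], [-0.0, 0.0, -1.0]]
force: [-0.1, -0.2, 0.2]
opening: 0.971
grasp_force: 0.0
```

{"method": "move_arm", "body": {"increments": [{"xyz": [0, 0, -20], "roll": 0, "grip": 100}, {"xyz": [0, 0, -35], "roll": 0, "grip": 100}, {"xyz": [0, 0, -40], "roll": 0, "grip": 100}, {"xyz": [15, 8, 0], "roll": 0, "grip": 100}, {"xyz": [30, 17, 0], "roll": 0, "grip": 100}]}}

```text
time_s: 9.28
position: [0.4558, -0.2663, 0.157]
tcp_rot: [[0.004, 1.0, 0.006], [1.0, -0.004, -0.007], [-0.007, 0.006, -1.0]]
force: [0.9, 0.2, 0.1]
opening: 0.998
grasp_force: 0.0
```

{"method": "move_arm", "body": {"increments": [{"xyz": [30, 17, 0], "roll": 0, "grip": 100}, {"xyz": [30, 17, 0], "roll": 0, "grip": 100}, {"xyz": [30, 17, 0], "roll": 0, "grip": 100}, {"xyz": [30, 17, 0], "roll": 0, "grip": 100}, {"xyz": [30, 17, 0], "roll": 0, "grip": 100}]}}

```text
time_s: 9.7
position: [0.5398, -0.1107, 0.1541]
tcp_rot: [[-0.0, 1.0, -0.0], [1.0, 0.0, 0.0], [0.0, -0.0, -1.0]]
force: [0.7, 0.2, -0.8]
opening: 1.006
grasp_force: 0.0
```

{"method": "move_arm", "body": {"increments": [{"xyz": [30, 17, 0], "roll": 0, "grip": 100}, {"xyz": [30, 17, 0], "roll": 0, "grip": 100}, {"xyz": [30, 17, 0], "roll": 0, "grip": 100}, {"xyz": [20, 12, 0], "roll": 0, "grip": 100}, {"xyz": [14.3, 8.6, 0], "roll": 0, "grip": 100}]}}

```text
time_s: 10.12
position: [0.6118, 0.0148, 0.154]
tcp_rot: [[-0.003, 1.0, 0.001], [1.0, 0.003, 0.0], [0.0, 0.001, -1.0]]
force: [0.3, -0.4, 0.1]
opening: 1.003
grasp_force: 0.0
```

{"method": "move_arm", "body": {"increments": [{"xyz": [0, 0, 0], "roll": 0, "grip": 100}, {"xyz": [0, 0, 0], "roll": 0, "grip": 100}, {"xyz": [0, 0, 0], "roll": 0, "grip": 100}, {"xyz": [0, 0, 0], "roll": 0, "grip": 100}]}}

```text
time_s: 10.45
position: [0.6101, 0.011, 0.1539]
tcp_rot: [[0.001, 1.0, -0.001], [1.0, -0.001, -0.0], [-0.0, -0.001, -1.0]]
force: [-0.1, 0.6, 0.3]
opening: 1.002
grasp_force: 0.0
```

Run:
```python
from h import *
from scipy.optimize import least_squares
im,d=bot.capture("scene"); P=cloud("scene",d); print(bot.read_state()["position"])
R,c,K=c2w("scene")
for n,r in dict(bottle=.027,speaker=.032,jar=.029).items():
    for t in bot.trace(n+"_center","scene")[:1]:
        m=cv2.erode(t["mask"].astype(np.uint8),np.ones((3,3)))>0
        q=P[m&(d>0)]; s=q[(q[:,2]>.03)&(q[:,2]<.085)]
        f=least_squares(lambda c:np.hypot(*(s[:,:2]-c).T)-r,np.median(q,0)[:2]+[-.03,0],loss="soft_l1",f_scale=.002)
        print(n,t["conf"],len(s),f.x.round(4))
```

```text
[0.61022666 0.0108865  0.15401299]
bottle 0.55 561 [ 0.4296 -0.3096]
speaker 0.61 725 [0.6108 0.0107]
jar 0.76 693 [0.6094 0.0815]
```

{"method": "move_arm", "body": {"increments": [{"xyz": [0, 0, 20], "roll": 0, "grip": 100}, {"xyz": [0, 0, 30], "roll": 0, "grip": 100}, {"xyz": [0, 0, 25], "roll": 0, "grip": 100}, {"xyz": [0, 0, 17], "roll": 0, "grip": 100}, {"xyz": [0, 0, 0], "roll": 0, "grip": 100}]}}

```text
time_s: 11.07
position: [0.6078, 0.0119, 0.0584]
tcp_rot: [[0.0, 1.0, -0.008], [1.0, -0.0, 0.001], [0.001, -0.008, -1.0]]
force: [-0.4, 0.3, -0.8]
opening: 1.002
grasp_force: 0.0
```

{"method": "move_arm", "body": {"increments": [{"xyz": [0, 0, 0], "roll": 0, "grip": 100}, {"xyz": [0, 0, 0], "roll": 0, "grip": 100}, {"xyz": [0, 0, 0], "roll": 0, "grip": 80}, {"xyz": [0, 0, 0], "roll": 0, "grip": 70}, {"xyz": [0, 0, 0], "roll": 0, "grip": 0}]}}

```text
time_s: 11.48
position: [0.6117, 0.0119, 0.0633]
tcp_rot: [[-0.0, 1.0, 0.002], [1.0, 0.0, -0.0], [-0.0, 0.002, -1.0]]
force: [-0.0, -0.5, 0.1]
opening: 0.85
grasp_force: 0.0
```

{"method": "move_arm", "body": {"increments": [{"xyz": [0, 0, 0], "roll": 0, "grip": 0}, {"xyz": [0, 0, 0], "roll": 0, "grip": 0}, {"xyz": [0, 0, 0], "roll": 0, "grip": 0}, {"xyz": [0, 0, 0], "roll": 0, "grip": 0}, {"xyz": [0, 0, 0], "roll": 0, "grip": 0}]}}

```text
time_s: 11.9
position: [0.6103, 0.0121, 0.0627]
tcp_rot: [[-0.001, 1.0, -0.001], [1.0, 0.001, -0.0], [-0.0, -0.001, -1.0]]
force: [-3.0, 0.2, 5.4]
opening: 0.73
grasp_force: 30.0
```

{"method": "move_arm", "body": {"increments": [{"xyz": [0, 0, -12], "roll": 0, "grip": 0}, {"xyz": [0, 0, -23], "roll": 0, "grip": 0}, {"xyz": [0, -10, 0], "roll": 0, "grip": 0}, {"xyz": [0, -20, 0], "roll": 0, "grip": 0}, {"xyz": [0, -28, 0], "roll": 0, "grip": 0}]}}

```text
time_s: 12.32
position: [0.5556, 0.0115, 0.098]
tcp_rot: [[-0.0, 1.0, 0.006], [1.0, 0.0, -0.001], [-0.001, 0.006, -1.0]]
force: [-0.4, 0.6, -3.6]
opening: 0.727
grasp_force: 30.0
```

{"method": "move_arm", "body": {"increments": [{"xyz": [0, -30, 0], "roll": 0, "grip": 0}, {"xyz": [-10, -30, 0], "roll": 0, "grip": 0}, {"xyz": [-20, -30, 0], "roll": 0, "grip": 0}, {"xyz": [-30, -20, 0], "roll": 0, "grip": 0}, {"xyz": [-30, -13.5, 0], "roll": 0, "grip": 0}]}}

```text
time_s: 12.73
position: [0.4263, -0.0772, 0.0972]
tcp_rot: [[-0.003, 1.0, -0.003], [1.0, 0.003, 0.001], [0.001, -0.003, -1.0]]
force: [0.2, 0.1, -2.8]
opening: 0.728
grasp_force: 30.0
```

{"method": "move_arm", "body": {"increments": [{"xyz": [-35, 0, 0], "roll": 0, "grip": 0}, {"xyz": [-35, 0, 0], "roll": 0, "grip": 0}, {"xyz": [-30, 0, 0], "roll": 0, "grip": 0}, {"xyz": [-25, 0, 0], "roll": 0, "grip": 0}, {"xyz": [-15, 0, 0], "roll": 0, "grip": 0}]}}

```text
time_s: 13.15
position: [0.4306, -0.2218, 0.0975]
tcp_rot: [[0.002, 1.0, 0.003], [1.0, -0.002, -0.003], [-0.003, 0.003, -1.0]]
force: [0.1, -0.2, -2.4]
opening: 0.73
grasp_force: 30.0
```

{"method": "move_arm", "body": {"increments": [{"xyz": [-9, 0, 0], "roll": 0, "grip": 0}, {"xyz": [0, 0, 0], "roll": 0, "grip": 0}, {"xyz": [0, 0, 0], "roll": 0, "grip": 0}, {"xyz": [0, 0, 13], "roll": 0, "grip": 0}, {"xyz": [0, 0, 12], "roll": 0, "grip": 0}]}}

```text
time_s: 13.57
position: [0.4294, -0.2251, 0.0722]
tcp_rot: [[-0.002, 1.0, 0.0], [1.0, 0.002, 0.0], [0.0, 0.0, -1.0]]
force: [0.0, -0.0, -3.2]
opening: 0.728
grasp_force: 30.0
```

{"method": "move_arm", "body": {"increments": [{"xyz": [0, 0, 0], "roll": 0, "grip": 0}, {"xyz": [0, 0, 7], "roll": 0, "grip": 0}, {"xyz": [0, 0, 3], "roll": 0, "grip": 0}, {"xyz": [0, 0, 0], "roll": 0, "grip": 0}, {"xyz": [0, 0, 0], "roll": 0, "grip": 0}]}}

```text
time_s: 13.98
position: [0.4295, -0.2267, 0.0621]
tcp_rot: [[-0.001, 1.0, -0.0], [1.0, 0.001, 0.0], [0.0, -0.0, -1.0]]
force: [0.6, -0.2, -3.2]
opening: 0.727
grasp_force: 30.0
```

{"method": "move_arm", "body": {"increments": [{"xyz": [0, 0, 2.3], "roll": 0, "grip": 0}, {"xyz": [0, 0, 0], "roll": 0, "grip": 0}, {"xyz": [0, 0, 0], "roll": 0, "grip": 0}, {"xyz": [0, 0, 0], "roll": 0, "grip": 77}, {"xyz": [0, 0, 0], "roll": 0, "grip": 85}]}}

```text
time_s: 14.4
position: [0.4298, -0.2274, 0.0602]
tcp_rot: [[-0.0, 1.0, 0.001], [1.0, 0.0, -0.001], [-0.001, 0.001, -1.0]]
force: [-0.2, 0.5, -0.9]
opening: 0.788
grasp_force: 0.0
```

{"method": "move_arm", "body": {"increments": [{"xyz": [0, 0, 0], "roll": 0, "grip": 100}, {"xyz": [0, 0, 0], "roll": 0, "grip": 100}, {"xyz": [0, 0, 0], "roll": 0, "grip": 100}, {"xyz": [0, 0, 0], "roll": 0, "grip": 100}]}}

```text
time_s: 14.73
position: [0.4295, -0.2271, 0.0599]
tcp_rot: [[-0.0, 1.0, 0.0], [1.0, 0.0, -0.0], [-0.0, 0.0, -1.0]]
force: [0.1, -0.4, 0.8]
opening: 0.98
grasp_force: 0.0
```

{"method": "move_arm", "body": {"increments": [{"xyz": [0, 0, -20], "roll": 0, "grip": 100}, {"xyz": [0, 0, -35], "roll": 0, "grip": 100}, {"xyz": [0, 0, -40], "roll": 0, "grip": 100}, {"xyz": [15, 8, 0], "roll": 0, "grip": 100}, {"xyz": [30, 17.5, 0], "roll": 0, "grip": 100}]}}

```text
time_s: 15.15
position: [0.4564, -0.1852, 0.1575]
tcp_rot: [[0.004, 1.0, 0.006], [1.0, -0.004, -0.005], [-0.005, 0.006, -1.0]]
force: [-0.1, 0.3, -0.0]
opening: 1.001
grasp_force: 0.0
```

{"method": "move_arm", "body": {"increments": [{"xyz": [30, 17.5, 0], "roll": 0, "grip": 100}, {"xyz": [30, 17.5, 0], "roll": 0, "grip": 100}, {"xyz": [30, 17.5, 0], "roll": 0, "grip": 100}, {"xyz": [30, 17.5, 0], "roll": 0, "grip": 100}, {"xyz": [30, 17.5, 0], "roll": 0, "grip": 100}]}}

```text
time_s: 15.57
position: [0.5428, -0.0303, 0.1548]
tcp_rot: [[-0.0, 1.0, -0.0], [1.0, 0.0, -0.0], [-0.0, -0.0, -1.0]]
force: [0.4, 0.0, -0.4]
opening: 1.001
grasp_force: 0.0
```

{"method": "move_arm", "body": {"increments": [{"xyz": [30, 17.5, 0], "roll": 0, "grip": 100}, {"xyz": [30, 17.5, 0], "roll": 0, "grip": 100}, {"xyz": [30, 17.5, 0], "roll": 0, "grip": 100}, {"xyz": [16, 10, 0], "roll": 0, "grip": 100}, {"xyz": [8, 5, 0], "roll": 0, "grip": 100}]}}

```text
time_s: 15.98
position: [0.611, 0.0848, 0.1547]
tcp_rot: [[-0.003, 1.0, 0.001], [1.0, 0.003, 0.001], [0.001, 0.001, -1.0]]
force: [-0.1, -0.4, -0.8]
opening: 1.0
grasp_force: 0.0
```

{"method": "move_arm", "body": {"increments": [{"xyz": [0, 0, 0], "roll": 0, "grip": 100}, {"xyz": [0, 0, 0], "roll": 0, "grip": 100}, {"xyz": [0, 0, 0], "roll": 0, "grip": 100}, {"xyz": [0, 0, 0], "roll": 0, "grip": 100}]}}

```text
time_s: 16.32
position: [0.609, 0.0806, 0.1547]
tcp_rot: [[0.001, 1.0, -0.001], [1.0, -0.001, -0.0], [-0.0, -0.001, -1.0]]
force: [-0.3, 0.9, -0.0]
opening: 0.997
grasp_force: 0.0
```

{"method": "move_arm", "body": {"increments": [{"xyz": [0, 0, 20], "roll": 0, "grip": 100}, {"xyz": [0, 0, 30], "roll": 0, "grip": 100}, {"xyz": [0, 0, 25], "roll": 0, "grip": 100}, {"xyz": [0, 0, 18], "roll": 0, "grip": 100}, {"xyz": [0, 0, 0], "roll": 0, "grip": 100}]}}

```text
time_s: 16.73
position: [0.6063, 0.0807, 0.0581]
tcp_rot: [[0.002, 1.0, -0.009], [1.0, -0.002, 0.0], [0.0, -0.009, -1.0]]
force: [-0.8, 0.8, 0.2]
opening: 0.999
grasp_force: 0.0
```

{"method": "move_arm", "body": {"increments": [{"xyz": [0, 0, 0], "roll": 0, "grip": 100}, {"xyz": [0, 0, 0], "roll": 0, "grip": 100}, {"xyz": [0, 0, 0], "roll": 0, "grip": 80}, {"xyz": [0, 0, 0], "roll": 0, "grip": 70}, {"xyz": [0, 0, 0], "roll": 0, "grip": 0}]}}

```text
time_s: 17.15
position: [0.6106, 0.082, 0.0631]
tcp_rot: [[-0.0, 1.0, 0.002], [1.0, 0.0, -0.0], [-0.0, 0.002, -1.0]]
force: [-1.1, 0.5, -0.5]
opening: 0.851
grasp_force: 0.0
```

{"method": "move_arm", "body": {"increments": [{"xyz": [0, 0, 0], "roll": 0, "grip": 0}, {"xyz": [0, 0, 0], "roll": 0, "grip": 0}, {"xyz": [0, 0, 0], "roll": 0, "grip": 0}, {"xyz": [0, 0, 0], "roll": 0, "grip": 0}, {"xyz": [0, 0, 0], "roll": 0, "grip": 0}]}}

```text
time_s: 17.57
position: [0.6093, 0.0821, 0.0621]
tcp_rot: [[-0.001, 1.0, -0.001], [1.0, 0.001, 0.0], [0.0, -0.001, -1.0]]
force: [-1.8, 0.3, 5.0]
opening: 0.662
grasp_force: 30.0
```

{"method": "move_arm", "body": {"increments": [{"xyz": [0, 0, -12], "roll": 0, "grip": 0}, {"xyz": [0, 0, -23], "roll": 0, "grip": 0}, {"xyz": [0, -10, 0], "roll": 0, "grip": 0}, {"xyz": [0, -20, 0], "roll": 0, "grip": 0}, {"xyz": [0, -28, 0], "roll": 0, "grip": 0}]}}

```text
time_s: 17.98
position: [0.5547, 0.0817, 0.0977]
tcp_rot: [[-0.0, 1.0, 0.006], [1.0, 0.0, -0.0], [-0.0, 0.006, -1.0]]
force: [-0.1, -1.2, -2.2]
opening: 0.659
grasp_force: 30.0
```

{"method": "move_arm", "body": {"increments": [{"xyz": [0, -30, 0], "roll": 0, "grip": 0}, {"xyz": [-10, -30, 0], "roll": 0, "grip": 0}, {"xyz": [-20, -30, 0], "roll": 0, "grip": 0}, {"xyz": [-30, -20, 0], "roll": 0, "grip": 0}, {"xyz": [-30, -12, 0], "roll": 0, "grip": 0}]}}

```text
time_s: 18.4
position: [0.4263, -0.0074, 0.097]
tcp_rot: [[-0.003, 1.0, -0.003], [1.0, 0.003, 0.001], [0.001, -0.003, -1.0]]
force: [0.3, -0.7, -3.5]
opening: 0.658
grasp_force: 30.0
```

{"method": "move_arm", "body": {"increments": [{"xyz": [-35, 0, 0], "roll": 0, "grip": 0}, {"xyz": [-35, 0, 0], "roll": 0, "grip": 0}, {"xyz": [-30, 0, 0], "roll": 0, "grip": 0}, {"xyz": [-20, 0, 0], "roll": 0, "grip": 0}, {"xyz": [-12, 0, 0], "roll": 0, "grip": 0}]}}

```text
time_s: 18.82
position: [0.4312, -0.1433, 0.0972]
tcp_rot: [[0.002, 1.0, 0.003], [1.0, -0.002, -0.002], [-0.002, 0.003, -1.0]]
force: [0.5, 0.3, -2.7]
opening: 0.659
grasp_force: 30.0
```

{"method": "move_arm", "body": {"increments": [{"xyz": [-7, 0, 0], "roll": 0, "grip": 0}, {"xyz": [0, 0, 0], "roll": 0, "grip": 0}, {"xyz": [0, 0, 0], "roll": 0, "grip": 0}, {"xyz": [0, 0, 13], "roll": 0, "grip": 0}, {"xyz": [0, 0, 12], "roll": 0, "grip": 0}]}}

```text
time_s: 19.23
position: [0.4301, -0.1456, 0.0719]
tcp_rot: [[-0.002, 1.0, 0.001], [1.0, 0.002, -0.0], [-0.0, 0.001, -1.0]]
force: [1.6, 0.2, -2.7]
opening: 0.66
grasp_force: 30.0
```

{"method": "move_arm", "body": {"increments": [{"xyz": [0, 0, 0], "roll": 0, "grip": 0}, {"xyz": [0, 0, 7], "roll": 0, "grip": 0}, {"xyz": [0, 0, 3], "roll": 0, "grip": 0}, {"xyz": [0, 0, 0], "roll": 0, "grip": 0}, {"xyz": [0, 0, 0], "roll": 0, "grip": 0}]}}

```text
time_s: 19.65
position: [0.43, -0.1467, 0.0618]
tcp_rot: [[-0.001, 1.0, -0.0], [1.0, 0.001, 0.0], [0.0, -0.0, -1.0]]
force: [0.4, 0.5, -2.7]
opening: 0.661
grasp_force: 30.0
```

{"method": "move_arm", "body": {"increments": [{"xyz": [0, 0, 2.2], "roll": 0, "grip": 0}, {"xyz": [0, 0, 0], "roll": 0, "grip": 0}, {"xyz": [0, 0, 0], "roll": 0, "grip": 0}, {"xyz": [0, 0, 0], "roll": 0, "grip": 70}, {"xyz": [0, 0, 0], "roll": 0, "grip": 80}]}}

```text
time_s: 20.07
position: [0.4302, -0.1473, 0.0599]
tcp_rot: [[-0.0, 1.0, 0.001], [1.0, 0.0, -0.0], [-0.0, 0.001, -1.0]]
force: [-0.2, 0.1, 0.4]
opening: 0.717
grasp_force: 0.0
```

{"method": "move_arm", "body": {"increments": [{"xyz": [0, 0, 0], "roll": 0, "grip": 100}, {"xyz": [0, 0, 0], "roll": 0, "grip": 100}, {"xyz": [0, 0, 0], "roll": 0, "grip": 100}, {"xyz": [0, 0, 0], "roll": 0, "grip": 100}, {"xyz": [0, 0, 0], "roll": 0, "grip": 100}]}}

```text
time_s: 20.48
position: [0.43, -0.1471, 0.0596]
tcp_rot: [[-0.0, 1.0, 0.0], [1.0, 0.0, -0.0], [-0.0, 0.0, -1.0]]
force: [0.5, 0.5, -0.1]
opening: 0.987
grasp_force: 0.0
```

{"method": "move_arm", "body": {"increments": [{"xyz": [0, 0, -20], "roll": 0, "grip": 100}, {"xyz": [0, 0, -35], "roll": 0, "grip": 100}, {"xyz": [0, 0, -40], "roll": 0, "grip": 100}, {"xyz": [8, 12, 0], "roll": 0, "grip": 100}, {"xyz": [18, 28, 0], "roll": 0, "grip": 100}]}}

```text
time_s: 20.9
position: [0.4693, -0.1223, 0.1571]
tcp_rot: [[0.003, 1.0, 0.002], [1.0, -0.003, -0.002], [-0.002, 0.002, -1.0]]
force: [0.2, -0.8, -0.2]
opening: 0.999
grasp_force: 0.0
```

{"method": "move_arm", "body": {"increments": [{"xyz": [20, 30, 0], "roll": 0, "grip": 100}, {"xyz": [20, 30, 0], "roll": 0, "grip": 100}, {"xyz": [20, 30, 0], "roll": 0, "grip": 100}, {"xyz": [20, 30, 0], "roll": 0, "grip": 100}, {"xyz": [20, 30, 0], "roll": 0, "grip": 100}]}}

```text
time_s: 21.32
position: [0.6208, -0.0196, 0.1544]
tcp_rot: [[-0.001, 1.0, -0.001], [1.0, 0.001, 0.0], [0.0, -0.001, -1.0]]
force: [0.2, -0.6, -0.8]
opening: 1.002
grasp_force: 0.0
```

{"method": "move_arm", "body": {"increments": [{"xyz": [15, 25, 0], "roll": 0, "grip": 100}, {"xyz": [10, 17.5, 0], "roll": 0, "grip": 100}, {"xyz": [3.7, 10, 0], "roll": 0, "grip": 100}, {"xyz": [0, 0, 0], "roll": 0, "grip": 100}, {"xyz": [0, 0, 0], "roll": 0, "grip": 100}]}}

```text
time_s: 21.73
position: [0.6718, 0.0081, 0.1539]
tcp_rot: [[-0.001, 1.0, -0.002], [1.0, 0.001, -0.0], [-0.0, -0.002, -1.0]]
force: [-1.0, 0.3, 0.2]
opening: 1.0
grasp_force: 0.0
```

{"method": "move_arm", "body": {"increments": [{"xyz": [0, 0, 0], "roll": 0, "grip": 100}, {"xyz": [0, 0, 0], "roll": 0, "grip": 100}, {"xyz": [0, 0, 0], "roll": 0, "grip": 100}]}}

```text
time_s: 21.98
position: [0.6715, 0.0072, 0.1546]
tcp_rot: [[0.001, 1.0, -0.001], [1.0, -0.001, 0.0], [0.0, -0.001, -1.0]]
force: [-0.1, -0.1, 0.3]
opening: 1.001
grasp_force: 0.0
```

```bash
cat > chk.py <<'E'
from h import *
from scipy.optimize import least_squares
import sys
print(bot.read_state()["position"])
for cam in["scene","top"]:
    im,d=bot.capture(cam); P=cloud(cam,d)
    if cam=="scene": save(sys.argv[1],im)
    for n,r in dict(bottle=.027,speaker=.032,jar=.029).items():
        for t in bot.trace(n+"_center",cam)[:1]:
            m=cv2.erode(t["mask"].astype(np.uint8),np.ones((3,3)))>0
            q=P[m&(d>0)]; s=q[(q[:,2]>.03)&(q[:,2]<.085)]
            if len(s)<30: continue
            f=least_squares(lambda c:np.hypot(*(s[:,:2]-c).T)-r,np.median(q,0)[:2]+([-.03,0] if cam=="scene" else[0,0]),loss="soft_l1",f_scale=.002)
            print(cam,n,round(t["conf"],2),len(s),f.x.round(4),"ztop",np.percentile(q[:,2],98).round(3))
    for n in["stand_center","pad"]:
        for t in bot.trace(n,cam)[:1]:
            q=P[t["mask"]&(d>0)]
            q=q[q[:,2]>np.median(q[:,2])-.006]; q=q[q[:,2]<.06]
            if n=="stand_center": q=q[q[:,2]>.032]
            c,sz,a=cv2.minAreaRect((q[:,:2]*1000).astype(np.float32)); print(cam,n,round(t["conf"],2),np.round(c,1),np.round(sz,1),round(a,1),np.median(q[:,2]).round(4))
E
python3 chk.py s3
```

```text
[0.67145454 0.00715614 0.15463472]
scene bottle 0.97 530 [ 0.4296 -0.3096] ztop 0.112
scene speaker 0.58 637 [ 0.4305 -0.2283] ztop 0.105
scene jar 0.72 546 [ 0.4305 -0.1476] ztop 0.105
scene stand_center 0.84 [673.3   6.6] [112.1  47.6] 89.8 0.0404
scene pad 0.3 [0. 0.] [0. 0.] 0.0 nan
top bottle 0.92 262 [ 0.4296 -0.3079] ztop 0.112
top speaker 0.56 214 [ 0.4307 -0.2264] ztop 0.105
  return _methods._mean(a, axis=axis, dtype=dtype,
  ret = ret.dtype.type(ret / rcount)
```

View pics/s3.png

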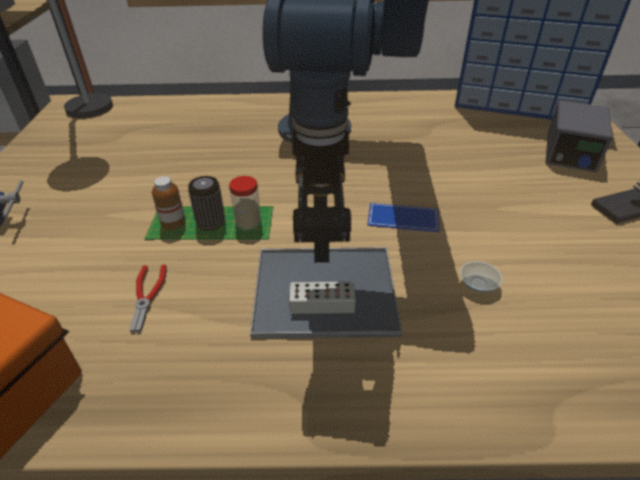

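{"method": "move_arm", "body": {"increments": [{"xyz": [0.4, 0.7, 20], "roll": 0, "grip": 100}, {"xyz": [0, 0, 30], "roll": 0, "grip": 100}, {"xyz": [0, 0, 25], "roll": 0, "grip": 100}, {"xyz": [0, 0, 15], "roll": 0, "grip": 100}, {"xyz": [0, 0, 15], "roll": 0, "grip": 100}]}}

```text
time_s: 23.0
position: [0.6724, 0.0083, 0.0479]
tcp_rot: [[-0.0, 1.0, -0.002], [1.0, 0.0, 0.0], [0.0, -0.002, -1.0]]
force: [0.3, -0.5, -0.6]
opening: 1.001
grasp_force: 0.0
```

{"method": "move_arm", "body": {"increments": [{"xyz": [0, 0, 12], "roll": 0, "grip": 100}, {"xyz": [0, 0, 10], "roll": 0, "grip": 100}, {"xyz": [0, 0, 6], "roll": 0, "grip": 100}, {"xyz": [0, 0, 3], "roll": 0, "grip": 100}, {"xyz": [0, 0, 0], "roll": 0, "grip": 100}]}}

```text
time_s: 23.42
position: [0.673, 0.0082, 0.0182]
tcp_rot: [[-0.0, 1.0, -0.0], [1.0, 0.0, 0.0], [0.0, -0.0, -1.0]]
force: [-0.3, -0.4, -0.6]
opening: 1.001
grasp_force: 0.0
```

{"method": "move_arm", "body": {"increments": [{"xyz": [0, 0, 0], "roll": 0, "grip": 100}, {"xyz": [0, 0, 0], "roll": 0, "grip": 100}, {"xyz": [0, 0, 0], "roll": 0, "grip": 100}]}}

```text
time_s: 23.67
position: [0.6737, 0.0081, 0.0195]
tcp_rot: [[-0.0, 1.0, 0.002], [1.0, 0.0, -0.0], [-0.0, 0.002, -1.0]]
force: [0.6, -0.4, -0.1]
opening: 0.999
grasp_force: 0.0
```

{"method": "move_arm", "body": {"increments": [{"xyz": [0, 0, 4], "roll": 0, "grip": 100}, {"xyz": [0, 0, 3.2], "roll": 0, "grip": 100}, {"xyz": [0, 0, 0], "roll": 0, "grip": 80}, {"xyz": [0, 0, 0], "roll": 0, "grip": 60}, {"xyz": [0, 0, 0], "roll": 0, "grip": 50}]}}

```text
time_s: 24.08
position: [0.673, 0.0082, 0.0112]
tcp_rot: [[-0.0, 1.0, -0.0], [1.0, 0.0, 0.0], [0.0, -0.0, -1.0]]
force: [-0.8, 0.4, 0.9]
opening: 0.851
grasp_force: 0.0
```

{"method": "move_arm", "body": {"increments": [{"xyz": [0, 0, 0], "roll": 0, "grip": 0}, {"xyz": [0, 0, 0], "roll": 0, "grip": 0}, {"xyz": [0, 0, 0], "roll": 0, "grip": 0}, {"xyz": [0, 0, 0], "roll": 0, "grip": 0}, {"xyz": [0, 0, 0], "roll": 0, "grip": 0}]}}

```text
time_s: 24.5
position: [0.6718, 0.0082, 0.0113]
tcp_rot: [[-0.001, 1.0, -0.003], [1.0, 0.001, 0.0], [0.0, -0.003, -1.0]]
force: [-2.9, -0.3, 2.1]
opening: 0.526
grasp_force: 30.0
```

{"method": "move_arm", "body": {"increments": [{"xyz": [0, 0, 0], "roll": 0, "grip": 0}, {"xyz": [0, 0, 0], "roll": 0, "grip": 0}, {"xyz": [0, 0, 0], "roll": 0, "grip": 0}, {"xyz": [0, 0, 0], "roll": 0, "grip": 0}]}}

```text
time_s: 24.83
position: [0.6718, 0.0082, 0.0113]
tcp_rot: [[-0.001, 1.0, -0.003], [1.0, 0.001, 0.0], [0.0, -0.003, -1.0]]
force: [-5.2, -0.9, 4.5]
opening: 0.525
grasp_force: 30.0
```

{"method": "move_arm", "body": {"increments": [{"xyz": [0, 0, -10], "roll": 0, "grip": 0}, {"xyz": [0, 0, -20], "roll": 0, "grip": 0}, {"xyz": [0, 0, -20], "roll": 0, "grip": 0}, {"xyz": [0, 0, 0], "roll": 0, "grip": 0}, {"xyz": [8, -11, 0], "roll": 0, "grip": 0}]}}

```text
time_s: 25.25
position: [0.6676, 0.0143, 0.0631]
tcp_rot: [[0.001, 1.0, 0.012], [1.0, -0.001, -0.002], [-0.002, 0.012, -1.0]]
force: [0.6, -0.0, -5.1]
opening: 0.526
grasp_force: 30.0
```

{"method": "move_arm", "body": {"increments": [{"xyz": [16, -22, 0], "roll": 0, "grip": 0}, {"xyz": [20, -27, 0], "roll": 0, "grip": 0}, {"xyz": [20, -27, 0], "roll": 0, "grip": 0}, {"xyz": [20, -27, 0], "roll": 0, "grip": 0}, {"xyz": [20, -27, 0], "roll": 0, "grip": 0}]}}

```text
time_s: 25.67
position: [0.5315, 0.1129, 0.0607]
tcp_rot: [[0.0, 1.0, 0.002], [1.0, -0.0, 0.0], [0.0, 0.002, -1.0]]
force: [0.3, 0.6, -4.2]
opening: 0.525
grasp_force: 30.0
```

{"method": "move_arm", "body": {"increments": [{"xyz": [20, -27, 0], "roll": 0, "grip": 0}, {"xyz": [20, -27, 0], "roll": 0, "grip": 0}, {"xyz": [18, -25, 0], "roll": 0, "grip": 0}, {"xyz": [12, -18, 0], "roll": 0, "grip": 0}, {"xyz": [7, -12.5, 0], "roll": 0, "grip": 0}]}}

```text
time_s: 26.08
position: [0.4204, 0.1904, 0.0609]
tcp_rot: [[-0.002, 1.0, -0.001], [1.0, 0.002, 0.0], [0.0, -0.001, -1.0]]
force: [-0.9, 0.4, -6.0]
opening: 0.528
grasp_force: 30.0
```

{"method": "move_arm", "body": {"increments": [{"xyz": [0, 0, 0], "roll": 0.0975, "grip": 0}, {"xyz": [0, 0, 0], "roll": 0.0975, "grip": 0}, {"xyz": [0, 0, 0], "roll": 0, "grip": 0}, {"xyz": [0, 0, 0], "roll": 0, "grip": 0}, {"xyz": [0, 0, 0], "roll": 0, "grip": 0}]}}

```text
time_s: 26.5
position: [0.4235, 0.189, 0.0612]
tcp_rot: [[0.192, 0.981, 0.001], [0.981, -0.192, 0.0], [0.0, 0.001, -1.0]]
force: [0.2, -0.0, -5.2]
opening: 0.526
grasp_force: 30.0
```

{"method": "move_arm", "body": {"increments": [{"xyz": [0, 0, 12], "roll": 0, "grip": 0}, {"xyz": [0, 0, 12], "roll": 0, "grip": 0}, {"xyz": [0, 0, 8], "roll": 0, "grip": 0}, {"xyz": [0, 0, 0], "roll": 0, "grip": 0}, {"xyz": [0, 0, 0], "roll": 0, "grip": 0}]}}

```text
time_s: 26.92
position: [0.4224, 0.1889, 0.029]
tcp_rot: [[0.193, 0.981, -0.001], [0.981, -0.193, -0.0], [-0.0, -0.001, -1.0]]
force: [0.4, -0.1, -4.0]
opening: 0.526
grasp_force: 30.0
```

```bash
python3 w.py w3
python3 - <<'E'
from h import *
im,d=bot.capture("scene"); save("s4",im[140:340,240:560].repeat(2,0).repeat(2,1))
E
```

```text
26.9167 [0.4224 0.1889 0.029 ] 0.5262526116746317 [ 0.3808 -0.0886 -4.0374]
```

View pics/s4.png

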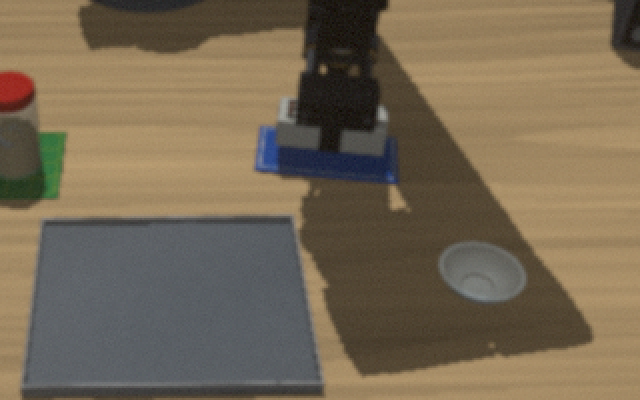

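{"method": "move_arm", "body": {"increments": [{"xyz": [0, 0, 8], "roll": 0, "grip": 0}, {"xyz": [0, 0, 6], "roll": 0, "grip": 0}, {"xyz": [0, 0, 3.5], "roll": 0, "grip": 0}, {"xyz": [0, 0, 1.5], "roll": 0, "grip": 0}, {"xyz": [0, 0, 0], "roll": 0, "grip": 0}]}}

```text
time_s: 27.43
position: [0.4221, 0.189, 0.0098]
tcp_rot: [[0.193, 0.981, -0.001], [0.981, -0.193, -0.0], [-0.0, -0.001, -1.0]]
force: [-0.6, -0.0, -4.8]
opening: 0.526
grasp_force: 30.0
```

{"method": "move_arm", "body": {"increments": [{"xyz": [0, 0, 0], "roll": 0, "grip": 0}, {"xyz": [0, 0, 0], "roll": 0, "grip": 0}, {"xyz": [0, 0, 0], "roll": 0, "grip": 56}, {"xyz": [0, 0, 0], "roll": 0, "grip": 62}, {"xyz": [0, 0, 0], "roll": 0, "grip": 80}]}}

```text
time_s: 27.85
position: [0.423, 0.1892, 0.0109]
tcp_rot: [[0.193, 0.981, 0.001], [0.981, -0.193, 0.0], [0.001, 0.001, -1.0]]
force: [-0.2, 0.9, -0.4]
opening: 0.625
grasp_force: 0.0
```

{"method": "move_arm", "body": {"increments": [{"xyz": [0, 0, 0], "roll": 0, "grip": 80}, {"xyz": [0, 0, 0], "roll": 0, "grip": 85}, {"xyz": [0, 0, 0], "roll": 0, "grip": 85}, {"xyz": [0, 0, 0], "roll": 0, "grip": 85}, {"xyz": [0, 0, 0], "roll": 0, "grip": 85}]}}

```text
time_s: 28.27
position: [0.4225, 0.1891, 0.0104]
tcp_rot: [[0.193, 0.981, 0.0], [0.981, -0.193, 0.0], [0.0, 0.0, -1.0]]
force: [-0.2, -0.1, 0.1]
opening: 0.843
grasp_force: 0.0
```

{"method": "move_arm", "body": {"increments": [{"xyz": [0, 0, -15], "roll": 0, "grip": 85}, {"xyz": [0, 0, -30], "roll": 0, "grip": 100}, {"xyz": [0, 0, -35], "roll": 0, "grip": 100}, {"xyz": [0, 0, -35], "roll": 0, "grip": 100}, {"xyz": [0, 0, -30], "roll": 0, "grip": 100}]}}

```text
time_s: 28.68
position: [0.4223, 0.1891, 0.1572]
tcp_rot: [[0.193, 0.981, 0.0], [0.981, -0.193, 0.0], [0.0, 0.0, -1.0]]
force: [0.3, -0.4, 0.5]
opening: 0.988
grasp_force: 0.0
```

{"method": "move_arm", "body": {"increments": [{"xyz": [0, 0, 0], "roll": -0.0975, "grip": 100}, {"xyz": [0, 0, 0], "roll": -0.0975, "grip": 100}, {"xyz": [0, 0, 0], "roll": 0, "grip": 100}, {"xyz": [0, 0, 0], "roll": 0, "grip": 100}, {"xyz": [0, 0, 0], "roll": 0, "grip": 100}]}}

```text
time_s: 29.1
position: [0.4221, 0.189, 0.155]
tcp_rot: [[0.002, 1.0, -0.001], [1.0, -0.002, -0.0], [-0.0, -0.001, -1.0]]
force: [0.3, 0.4, 0.5]
opening: 1.0
grasp_force: 0.0
```

{"method": "move_arm", "body": {"increments": [{"xyz": [-15, 0.6, 0], "roll": 0, "grip": 100}, {"xyz": [-30, 0.6, 0], "roll": 0, "grip": 100}, {"xyz": [-30, 0.6, 0], "roll": 0, "grip": 100}, {"xyz": [-30, 0.6, 0], "roll": 0, "grip": 100}, {"xyz": [-30, 0.6, 0], "roll": 0, "grip": 100}]}}

```text
time_s: 29.52
position: [0.425, 0.053, 0.1548]
tcp_rot: [[0.0, 1.0, -0.001], [1.0, -0.0, 0.0], [0.0, -0.001, -1.0]]
force: [-0.2, 0.2, 0.4]
opening: 0.999
grasp_force: 0.0
```

{"method": "move_arm", "body": {"increments": [{"xyz": [-30, 0.6, 0], "roll": 0, "grip": 100}, {"xyz": [-30, 0.6, 0], "roll": 0, "grip": 100}, {"xyz": [-30, 0.6, 0], "roll": 0, "grip": 100}, {"xyz": [-30, 0.6, 0], "roll": 0, "grip": 100}, {"xyz": [-30, 0.6, 0], "roll": 0, "grip": 100}]}}

```text
time_s: 29.93
position: [0.4281, -0.0973, 0.1548]
tcp_rot: [[0.002, 1.0, -0.001], [1.0, -0.002, 0.001], [0.001, -0.001, -1.0]]
force: [0.7, -0.1, -0.3]
opening: 1.001
grasp_force: 0.0
```

{"method": "move_arm", "body": {"increments": [{"xyz": [-30, 0.6, 0], "roll": 0, "grip": 100}, {"xyz": [-15, 0.6, 0], "roll": 0, "grip": 100}, {"xyz": [-6, 0.6, 0], "roll": 0, "grip": 100}, {"xyz": [0, 0, 0], "roll": 0, "grip": 100}, {"xyz": [0, 0, 0], "roll": 0, "grip": 100}]}}

```text
time_s: 30.35
position: [0.4298, -0.1461, 0.1548]
tcp_rot: [[0.001, 1.0, -0.002], [1.0, -0.001, 0.001], [0.001, -0.002, -1.0]]
force: [-0.7, 0.4, -0.3]
opening: 1.0
grasp_force: 0.0
```

{"method": "move_arm", "body": {"increments": [{"xyz": [0, 0, 0], "roll": 0, "grip": 100}, {"xyz": [0, 0, 0], "roll": 0, "grip": 100}, {"xyz": [0, 0, 0], "roll": 0, "grip": 100}]}}

```text
time_s: 30.6
position: [0.4302, -0.1457, 0.1553]
tcp_rot: [[-0.002, 1.0, -0.001], [1.0, 0.002, 0.0], [0.0, -0.001, -1.0]]
force: [-0.3, 0.2, -0.3]
opening: 1.002
grasp_force: 0.0
```

```bash
python3 chk.py s5 2>/dev/null
```

```text
[ 0.43021111 -0.14568545  0.15531424]
scene bottle 0.75 540 [ 0.4299 -0.3097] ztop 0.112
scene speaker 0.74 636 [ 0.4305 -0.2283] ztop 0.105
scene jar 0.96 546 [ 0.4305 -0.1478] ztop 0.105
scene pad 0.85 [425.3 187.8] [148.8  79.2] 79.9 0.0042
top jar 0.9 96 [ 0.4311 -0.1462] ztop 0.105
top stand_center 0.63 [424.4 189.1] [111.1  45.9] 78.4 0.0377
top pad 0.77 [423.1 190. ] [151.7  80.4] 80.0 0.0037
```

View pics/s5.png

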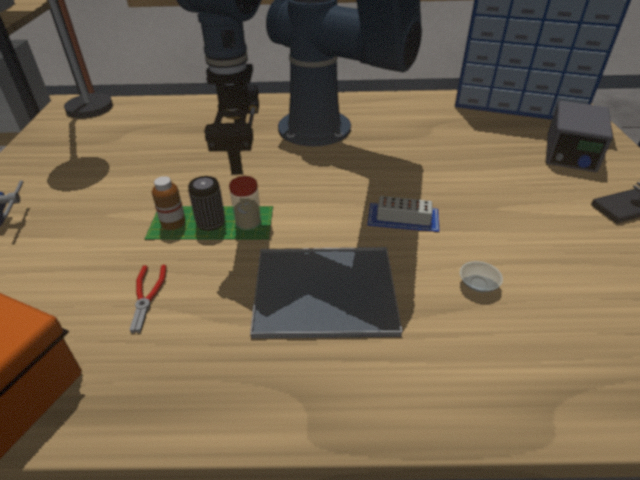

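{"method": "move_arm", "body": {"increments": [{"xyz": [0, 0, 20], "roll": 0, "grip": 100}, {"xyz": [0, 0, 30], "roll": 0, "grip": 100}, {"xyz": [0, 0, 25], "roll": 0, "grip": 100}, {"xyz": [0, 0, 14], "roll": 0, "grip": 100}, {"xyz": [0, 0, 6.5], "roll": 0, "grip": 100}]}}

```text
time_s: 31.62
position: [0.4294, -0.1464, 0.058]
tcp_rot: [[-0.0, 1.0, -0.003], [1.0, 0.0, 0.002], [0.002, -0.003, -1.0]]
force: [-1.2, -1.0, 0.6]
opening: 0.999
grasp_force: 0.0
```

{"method": "move_arm", "body": {"increments": [{"xyz": [0, 0, 0], "roll": 0, "grip": 100}, {"xyz": [0, 0, 0], "roll": 0, "grip": 100}, {"xyz": [0, 0, 0], "roll": 0, "grip": 80}, {"xyz": [0, 0, 0], "roll": 0, "grip": 70}, {"xyz": [0, 0, 0], "roll": 0, "grip": 0}]}}

```text
time_s: 32.03
position: [0.431, -0.1473, 0.0608]
tcp_rot: [[-0.0, 1.0, 0.002], [1.0, 0.0, -0.001], [-0.001, 0.002, -1.0]]
force: [0.3, -0.0, 0.4]
opening: 0.857
grasp_force: 0.0
```

{"method": "move_arm", "body": {"increments": [{"xyz": [0, 0, 0], "roll": 0, "grip": 0}, {"xyz": [0, 0, 0], "roll": 0, "grip": 0}, {"xyz": [0, 0, 0], "roll": 0, "grip": 0}, {"xyz": [0, 0, 0], "roll": 0, "grip": 0}, {"xyz": [0, 0, 0], "roll": 0, "grip": 0}]}}

```text
time_s: 32.45
position: [0.4303, -0.1469, 0.0602]
tcp_rot: [[-0.001, 1.0, -0.0], [1.0, 0.001, -0.0], [-0.0, -0.0, -1.0]]
force: [-1.6, -0.0, 5.1]
opening: 0.656
grasp_force: 30.0
```

{"method": "move_arm", "body": {"increments": [{"xyz": [0, 0, -12], "roll": 0, "grip": 0}, {"xyz": [0, 0, -26], "roll": 0, "grip": 0}, {"xyz": [0, 0, 0], "roll": 0, "grip": 0}, {"xyz": [9, 7, 0], "roll": 0, "grip": 0}, {"xyz": [18, 14, 0], "roll": 0, "grip": 0}]}}

```text
time_s: 32.87
position: [0.4508, -0.1208, 0.0975]
tcp_rot: [[0.003, 1.0, -0.001], [1.0, -0.003, -0.0], [-0.0, -0.001, -1.0]]
force: [0.2, 0.4, -2.4]
opening: 0.658
grasp_force: 30.0
```

{"method": "move_arm", "body": {"increments": [{"xyz": [24, 19, 0], "roll": 0, "grip": 0}, {"xyz": [24, 19, 0], "roll": 0, "grip": 0}, {"xyz": [24, 19, 0], "roll": 0, "grip": 0}, {"xyz": [24, 19, 0], "roll": 0, "grip": 0}, {"xyz": [24, 19, 0], "roll": 0, "grip": 0}]}}

```text
time_s: 33.28
position: [0.5465, 0.0016, 0.0967]
tcp_rot: [[-0.0, 1.0, -0.002], [1.0, 0.0, 0.0], [0.0, -0.002, -1.0]]
force: [1.1, -1.6, -3.2]
opening: 0.663
grasp_force: 30.0
```

{"method": "move_arm", "body": {"increments": [{"xyz": [24, 19, 0], "roll": 0, "grip": 0}, {"xyz": [24, 19, 0], "roll": 0, "grip": 0}, {"xyz": [18, 14, 0], "roll": 0, "grip": 0}, {"xyz": [10, 7.7, 0], "roll": 0, "grip": 0}, {"xyz": [6, 4, 0], "roll": 0, "grip": 0}]}}

```text
time_s: 33.7
position: [0.6103, 0.0836, 0.0966]
tcp_rot: [[-0.002, 1.0, -0.001], [1.0, 0.002, 0.0], [0.0, -0.001, -1.0]]
force: [-0.6, -0.4, -2.5]
opening: 0.658
grasp_force: 30.0
```

{"method": "move_arm", "body": {"increments": [{"xyz": [0, 0, 0], "roll": 0, "grip": 0}, {"xyz": [0, 0, 0], "roll": 0, "grip": 0}, {"xyz": [0, 0, 12], "roll": 0, "grip": 0}, {"xyz": [0, 0, 12], "roll": 0, "grip": 0}, {"xyz": [0, 0, 6], "roll": 0, "grip": 0}]}}

```text
time_s: 34.12
position: [0.6081, 0.0811, 0.0657]
tcp_rot: [[0.001, 1.0, -0.004], [1.0, -0.001, 0.0], [0.0, -0.004, -1.0]]
force: [-0.6, -0.4, -2.9]
opening: 0.662
grasp_force: 30.0
```

{"method": "move_arm", "body": {"increments": [{"xyz": [0, 0, 0], "roll": 0, "grip": 0}, {"xyz": [0, 0, 0], "roll": 0, "grip": 0}, {"xyz": [0, 0, 0], "roll": 0, "grip": 0}, {"xyz": [0, 0, 0], "roll": 0, "grip": 0}]}}

```text
time_s: 34.45
position: [0.6104, 0.082, 0.0682]
tcp_rot: [[-0.0, 1.0, 0.001], [1.0, 0.0, -0.0], [-0.0, 0.001, -1.0]]
force: [-0.1, -0.4, -2.0]
opening: 0.655
grasp_force: 30.0
```

{"method": "move_arm", "body": {"increments": [{"xyz": [0, 0, 3], "roll": 0, "grip": 0}, {"xyz": [0, 0, 1.6], "roll": 0, "grip": 0}, {"xyz": [0, 0, 0], "roll": 0, "grip": 0}, {"xyz": [0, 0, 0], "roll": 0, "grip": 0}, {"xyz": [0, 0, 0], "roll": 0, "grip": 70}]}}

```text
time_s: 34.87
position: [0.61, 0.0822, 0.0634]
tcp_rot: [[-0.0, 1.0, -0.0], [1.0, 0.0, 0.0], [0.0, -0.0, -1.0]]
force: [-1.0, 0.7, 0.2]
opening: 0.676
grasp_force: 0.0
```

{"method": "move_arm", "body": {"increments": [{"xyz": [0, 0, 0], "roll": 0, "grip": 78}, {"xyz": [0, 0, 0], "roll": 0, "grip": 100}, {"xyz": [0, 0, 0], "roll": 0, "grip": 100}, {"xyz": [0, 0, 0], "roll": 0, "grip": 100}, {"xyz": [0, 0, 0], "roll": 0, "grip": 100}]}}

```text
time_s: 35.28
position: [0.6102, 0.0821, 0.0634]
tcp_rot: [[-0.0, 1.0, 0.0], [1.0, 0.0, -0.0], [-0.0, 0.0, -1.0]]
force: [-0.1, 0.2, -0.2]
opening: 0.965
grasp_force: 0.0
```

{"method": "move_arm", "body": {"increments": [{"xyz": [0, 0, -17], "roll": 0, "grip": 100}, {"xyz": [0, 0, -35], "roll": 0, "grip": 100}, {"xyz": [0, 0, -40], "roll": 0, "grip": 100}, {"xyz": [-15, -8, 0], "roll": 0, "grip": 100}, {"xyz": [-30, -17.5, 0], "roll": 0, "grip": 100}]}}

```text
time_s: 35.7
position: [0.5888, 0.0387, 0.1588]
tcp_rot: [[-0.004, 1.0, 0.011], [1.0, 0.004, -0.0], [-0.0, 0.011, -1.0]]
force: [0.8, -1.1, -1.0]
opening: 1.001
grasp_force: 0.0
```

{"method": "move_arm", "body": {"increments": [{"xyz": [-30, -17.5, 0], "roll": 0, "grip": 100}, {"xyz": [-30, -17.5, 0], "roll": 0, "grip": 100}, {"xyz": [-30, -17.5, 0], "roll": 0, "grip": 100}, {"xyz": [-30, -17.5, 0], "roll": 0, "grip": 100}, {"xyz": [-30, -17.5, 0], "roll": 0, "grip": 100}]}}

```text
time_s: 36.12
position: [0.4962, -0.114, 0.1555]
tcp_rot: [[-0.001, 1.0, 0.0], [1.0, 0.001, -0.0], [-0.0, 0.0, -1.0]]
force: [0.2, -0.9, 0.3]
opening: 1.001
grasp_force: 0.0
```

{"method": "move_arm", "body": {"increments": [{"xyz": [-30, -17.5, 0], "roll": 0, "grip": 100}, {"xyz": [-30, -17.5, 0], "roll": 0, "grip": 100}, {"xyz": [-30, -17.5, 0], "roll": 0, "grip": 100}, {"xyz": [-16, -10, 0], "roll": 0, "grip": 100}, {"xyz": [-8.2, -4.8, 0], "roll": 0, "grip": 100}]}}

```text
time_s: 36.53
position: [0.4288, -0.2295, 0.1555]
tcp_rot: [[0.003, 1.0, 0.0], [1.0, -0.003, -0.001], [-0.001, 0.0, -1.0]]
force: [0.5, 0.4, -0.1]
opening: 1.002
grasp_force: 0.0
```

{"method": "move_arm", "body": {"increments": [{"xyz": [0, 0, 0], "roll": 0, "grip": 100}, {"xyz": [0, 0, 0], "roll": 0, "grip": 100}, {"xyz": [0, 0, 0], "roll": 0, "grip": 100}, {"xyz": [0, 0, 0], "roll": 0, "grip": 100}]}}

```text
time_s: 36.87
position: [0.4304, -0.2259, 0.1552]
tcp_rot: [[-0.002, 1.0, 0.0], [1.0, 0.002, 0.0], [0.0, 0.0, -1.0]]
force: [0.4, 0.2, -0.2]
opening: 0.999
grasp_force: 0.0
```

```bash
python3 chk.py s6 2>/dev/null
```

```text
[ 0.43041074 -0.22586707  0.15523178]
scene bottle 0.83 530 [ 0.4296 -0.3097] ztop 0.112
scene speaker 0.59 657 [ 0.4304 -0.2283] ztop 0.105
scene jar 0.62 662 [0.6105 0.0815] ztop 0.108
scene stand_center 0.77 [425.4 187.5] [112.3  50.2] 77.6 0.0381
scene pad 0.64 [424.7 186.2] [152.3  82.4] 79.1 0.0042
top speaker 0.95 210 [ 0.4307 -0.2265] ztop 0.105
top jar 0.59 150 [0.6116 0.0831] ztop 0.109
top stand_center 0.68 [424.4 188.7] [110.6  45.2] 78.5 0.0377
top pad 0.76 [422.3 189.7] [150.2  80.4] 79.7 0.0037
```

{"method": "move_arm", "body": {"increments": [{"xyz": [0, 0, 20], "roll": 0, "grip": 100}, {"xyz": [0, 0, 30], "roll": 0, "grip": 100}, {"xyz": [0, 0, 25], "roll": 0, "grip": 100}, {"xyz": [0, 0, 14], "roll": 0, "grip": 100}, {"xyz": [0, 0, 6.2], "roll": 0, "grip": 100}]}}

```text
time_s: 37.88
position: [0.4288, -0.2264, 0.0581]
tcp_rot: [[-0.0, 1.0, -0.003], [1.0, 0.0, 0.003], [0.003, -0.003, -1.0]]
force: [-0.3, -0.5, 0.5]
opening: 1.004
grasp_force: 0.0
```

{"method": "move_arm", "body": {"increments": [{"xyz": [0, 0, 0], "roll": 0, "grip": 100}, {"xyz": [0, 0, 0], "roll": 0, "grip": 100}, {"xyz": [0, 0, 0], "roll": 0, "grip": 80}, {"xyz": [0, 0, 0], "roll": 0, "grip": 70}, {"xyz": [0, 0, 0], "roll": 0, "grip": 0}]}}

```text
time_s: 38.3
position: [0.4304, -0.2276, 0.061]
tcp_rot: [[-0.001, 1.0, 0.002], [1.0, 0.001, -0.001], [-0.001, 0.002, -1.0]]
force: [-0.0, 0.1, -0.0]
opening: 0.848
grasp_force: 0.0
```

{"method": "move_arm", "body": {"increments": [{"xyz": [0, 0, 0], "roll": 0, "grip": 0}, {"xyz": [0, 0, 0], "roll": 0, "grip": 0}, {"xyz": [0, 0, 0], "roll": 0, "grip": 0}, {"xyz": [0, 0, 0], "roll": 0, "grip": 0}, {"xyz": [0, 0, 0], "roll": 0, "grip": 0}]}}

```text
time_s: 38.72
position: [0.4298, -0.2273, 0.0606]
tcp_rot: [[-0.001, 1.0, 0.0], [1.0, 0.001, -0.0], [-0.0, 0.0, -1.0]]
force: [-1.7, -0.7, 5.4]
opening: 0.729
grasp_force: 30.0
```

{"method": "move_arm", "body": {"increments": [{"xyz": [0, 0, -12], "roll": 0, "grip": 0}, {"xyz": [0, 0, -26], "roll": 0, "grip": 0}, {"xyz": [0, 0, 0], "roll": 0, "grip": 0}, {"xyz": [9, 0, 0], "roll": 0, "grip": 0}, {"xyz": [18, 0, 0], "roll": 0, "grip": 0}]}}

```text
time_s: 39.13
position: [0.4305, -0.2013, 0.0977]
tcp_rot: [[0.002, 1.0, 0.002], [1.0, -0.002, -0.002], [-0.002, 0.002, -1.0]]
force: [0.2, -0.4, -3.2]
opening: 0.73
grasp_force: 30.0
```

{"method": "move_arm", "body": {"increments": [{"xyz": [28, 0, 0], "roll": 0, "grip": 0}, {"xyz": [30, 0, 0], "roll": 0, "grip": 0}, {"xyz": [30, 0, 0], "roll": 0, "grip": 0}, {"xyz": [30, 0, 0], "roll": 0, "grip": 0}, {"xyz": [30, 0, 0], "roll": 0, "grip": 0}]}}

```text
time_s: 39.55
position: [0.4282, -0.0498, 0.0969]
tcp_rot: [[0.0, 1.0, -0.003], [1.0, -0.0, 0.001], [0.001, -0.003, -1.0]]
force: [0.4, 0.2, -3.1]
opening: 0.728
grasp_force: 30.0
```

{"method": "move_arm", "body": {"increments": [{"xyz": [25, 0, 0], "roll": 0, "grip": 0}, {"xyz": [18, 10, 0], "roll": 0, "grip": 0}, {"xyz": [12, 20, 0], "roll": 0, "grip": 0}, {"xyz": [6, 26, 0], "roll": 0, "grip": 0}, {"xyz": [3.3, 28, 0], "roll": 0, "grip": 0}]}}

```text
time_s: 39.97
position: [0.5117, 0.0148, 0.0965]
tcp_rot: [[-0.002, 1.0, -0.005], [1.0, 0.002, 0.001], [0.001, -0.005, -1.0]]
force: [1.0, -0.5, -3.4]
opening: 0.731
grasp_force: 30.0
```

{"method": "move_arm", "body": {"increments": [{"xyz": [0, 30, 0], "roll": 0, "grip": 0}, {"xyz": [0, 26, 0], "roll": 0, "grip": 0}, {"xyz": [0, 20, 0], "roll": 0, "grip": 0}, {"xyz": [0, 12, 0], "roll": 0, "grip": 0}, {"xyz": [0, 9, 0], "roll": 0, "grip": 0}]}}

```text
time_s: 40.38
position: [0.6108, 0.0131, 0.096]
tcp_rot: [[-0.001, 1.0, -0.002], [1.0, 0.001, 0.001], [0.001, -0.002, -1.0]]
force: [1.1, -0.3, -3.3]
opening: 0.732
grasp_force: 30.0
```

{"method": "move_arm", "body": {"increments": [{"xyz": [0, 0, 0], "roll": 0, "grip": 0}, {"xyz": [0, 0, 0], "roll": 0, "grip": 0}, {"xyz": [0, 0, 12], "roll": 0, "grip": 0}, {"xyz": [0, 0, 12], "roll": 0, "grip": 0}, {"xyz": [0, 0, 6], "roll": 0, "grip": 0}]}}

```text
time_s: 40.8
position: [0.6082, 0.0126, 0.0657]
tcp_rot: [[-0.0, 1.0, -0.005], [1.0, 0.0, 0.001], [0.001, -0.005, -1.0]]
force: [-0.7, -0.6, -2.6]
opening: 0.728
grasp_force: 30.0
```

{"method": "move_arm", "body": {"increments": [{"xyz": [0, 0, 0], "roll": 0, "grip": 0}, {"xyz": [0, 0, 0], "roll": 0, "grip": 0}, {"xyz": [0, 0, 0], "roll": 0, "grip": 0}, {"xyz": [0, 0, 0], "roll": 0, "grip": 0}, {"xyz": [0, 0, 0], "roll": 0, "grip": 0}]}}

```text
time_s: 41.22
position: [0.6112, 0.0122, 0.0686]
tcp_rot: [[-0.0, 1.0, 0.001], [1.0, 0.0, -0.0], [-0.0, 0.001, -1.0]]
force: [-0.1, -0.0, -2.8]
opening: 0.732
grasp_force: 30.0
```

{"method": "move_arm", "body": {"increments": [{"xyz": [0, 0, 3], "roll": 0, "grip": 0}, {"xyz": [0, 0, 1.6], "roll": 0, "grip": 0}, {"xyz": [0, 0, 0], "roll": 0, "grip": 0}, {"xyz": [0, 0, 0], "roll": 0, "grip": 0}, {"xyz": [0, 0, 0], "roll": 0, "grip": 77}]}}

```text
time_s: 41.63
position: [0.6109, 0.0122, 0.0637]
tcp_rot: [[-0.0, 1.0, 0.0], [1.0, 0.0, -0.0], [-0.0, 0.0, -1.0]]
force: [-0.4, -0.0, 0.7]
opening: 0.751
grasp_force: 0.0
```

{"method": "move_arm", "body": {"increments": [{"xyz": [0, 0, 0], "roll": 0, "grip": 85}, {"xyz": [0, 0, 0], "roll": 0, "grip": 100}, {"xyz": [0, 0, 0], "roll": 0, "grip": 100}, {"xyz": [0, 0, 0], "roll": 0, "grip": 100}, {"xyz": [0, 0, 0], "roll": 0, "grip": 100}]}}

```text
time_s: 42.05
position: [0.6109, 0.0122, 0.0635]
tcp_rot: [[-0.0, 1.0, 0.0], [1.0, 0.0, -0.0], [-0.0, 0.0, -1.0]]
force: [-0.7, 0.4, -0.0]
opening: 0.984
grasp_force: 0.0
```

{"method": "move_arm", "body": {"increments": [{"xyz": [0, 0, -17], "roll": 0, "grip": 100}, {"xyz": [0, 0, -35], "roll": 0, "grip": 100}, {"xyz": [0, 0, -40], "roll": 0, "grip": 100}, {"xyz": [-15, -8, 0], "roll": 0, "grip": 100}, {"xyz": [-30, -17, 0], "roll": 0, "grip": 100}]}}

```text
time_s: 42.47
position: [0.5897, -0.0314, 0.1589]
tcp_rot: [[-0.005, 1.0, 0.01], [1.0, 0.005, -0.001], [-0.001, 0.01, -1.0]]
force: [-0.1, -1.7, -0.5]
opening: 1.001
grasp_force: 0.0
```

{"method": "move_arm", "body": {"increments": [{"xyz": [-30, -17, 0], "roll": 0, "grip": 100}, {"xyz": [-30, -17, 0], "roll": 0, "grip": 100}, {"xyz": [-30, -17, 0], "roll": 0, "grip": 100}, {"xyz": [-30, -17, 0], "roll": 0, "grip": 100}, {"xyz": [-30, -17, 0], "roll": 0, "grip": 100}]}}

```text
time_s: 42.88
position: [0.4999, -0.184, 0.1556]
tcp_rot: [[-0.001, 1.0, 0.0], [1.0, 0.001, -0.0], [-0.0, 0.0, -1.0]]
force: [0.3, 0.1, 0.7]
opening: 1.0
grasp_force: 0.0
```

{"method": "move_arm", "body": {"increments": [{"xyz": [-30, -17, 0], "roll": 0, "grip": 100}, {"xyz": [-30, -17, 0], "roll": 0, "grip": 100}, {"xyz": [-30, -17, 0], "roll": 0, "grip": 100}, {"xyz": [-20, -12, 0], "roll": 0, "grip": 100}, {"xyz": [-14.5, -8.6, 0], "roll": 0, "grip": 100}]}}

```text
time_s: 43.3
position: [0.4281, -0.3098, 0.1556]
tcp_rot: [[0.002, 1.0, 0.0], [1.0, -0.002, -0.001], [-0.001, 0.0, -1.0]]
force: [0.5, -0.1, 1.2]
opening: 1.003
grasp_force: 0.0
```

{"method": "move_arm", "body": {"increments": [{"xyz": [0, 0, 0], "roll": 0, "grip": 100}, {"xyz": [0, 0, 0], "roll": 0, "grip": 100}, {"xyz": [0, 0, 0], "roll": 0, "grip": 100}, {"xyz": [0, 0, 0], "roll": 0, "grip": 100}]}}

```text
time_s: 43.63
position: [0.4297, -0.3061, 0.1554]
tcp_rot: [[-0.002, 1.0, -0.0], [1.0, 0.002, 0.001], [0.001, -0.0, -1.0]]
force: [0.2, -0.4, -0.7]
opening: 1.0
grasp_force: 0.0
```

```bash
python3 chk.py s7 2>/dev/null
```

```text
[ 0.42966687 -0.30613236  0.15541293]
scene bottle 0.84 540 [ 0.4294 -0.3096] ztop 0.112
scene speaker 0.69 763 [0.6118 0.0111] ztop 0.108
scene jar 0.88 682 [0.6105 0.0814] ztop 0.108
scene stand_center 0.89 [425.7 187.5] [112.3  50.8] 77.6 0.0382
scene pad 0.58 [422.6 186.4] [151.8  83. ] 80.2 0.0041
top bottle 0.81 267 [ 0.4297 -0.3079] ztop 0.112
top speaker 0.79 130 [0.6122 0.0129] ztop 0.109
top jar 0.93 137 [0.6116 0.0832] ztop 0.108
top stand_center 0.58 [424.5 189.5] [112.4  45.9] 78.4 0.0377
top pad 0.8 [422.8 190.1] [153.5  81.7] 79.8 0.0037
```

{"method": "move_arm", "body": {"increments": [{"xyz": [0, 0, 20], "roll": 0, "grip": 100}, {"xyz": [0, 0, 30], "roll": 0, "grip": 100}, {"xyz": [0, 0, 25], "roll": 0, "grip": 100}, {"xyz": [0, 0, 14], "roll": 0, "grip": 100}, {"xyz": [0, 0, 6.8], "roll": 0, "grip": 100}]}}

```text
time_s: 44.65
position: [0.4283, -0.3064, 0.0575]
tcp_rot: [[-0.0, 1.0, -0.003], [1.0, 0.0, 0.003], [0.003, -0.003, -1.0]]
force: [-0.1, 0.3, -0.5]
opening: 0.996
grasp_force: 0.0
```

{"method": "move_arm", "body": {"increments": [{"xyz": [0, 0, 0], "roll": 0, "grip": 100}, {"xyz": [0, 0, 0], "roll": 0, "grip": 100}, {"xyz": [0, 0, 0], "roll": 0, "grip": 80}, {"xyz": [0, 0, 0], "roll": 0, "grip": 70}, {"xyz": [0, 0, 0], "roll": 0, "grip": 0}]}}

```text
time_s: 45.07
position: [0.4299, -0.3079, 0.0607]
tcp_rot: [[-0.0, 1.0, 0.002], [1.0, 0.0, -0.002], [-0.002, 0.002, -1.0]]
force: [-0.6, -0.6, 0.0]
opening: 0.851
grasp_force: 0.0
```

{"method": "move_arm", "body": {"increments": [{"xyz": [0, 0, 0], "roll": 0, "grip": 0}, {"xyz": [0, 0, 0], "roll": 0, "grip": 0}, {"xyz": [0, 0, 0], "roll": 0, "grip": 0}, {"xyz": [0, 0, 0], "roll": 0, "grip": 0}, {"xyz": [0, 0, 0], "roll": 0, "grip": 0}]}}

```text
time_s: 45.48
position: [0.4292, -0.3074, 0.0599]
tcp_rot: [[-0.001, 1.0, -0.0], [1.0, 0.001, -0.0], [-0.0, -0.0, -1.0]]
force: [-2.1, -0.1, 2.4]
opening: 0.61
grasp_force: 30.0
```

{"method": "move_arm", "body": {"increments": [{"xyz": [0, 0, 0], "roll": 0, "grip": 0}, {"xyz": [0, 0, 0], "roll": 0, "grip": 0}]}}

```text
time_s: 45.65
position: [0.4292, -0.3074, 0.0599]
tcp_rot: [[-0.0, 1.0, -0.0], [1.0, 0.0, -0.0], [-0.0, -0.0, -1.0]]
force: [-1.1, 0.3, 4.3]
opening: 0.613
grasp_force: 30.0
```

{"method": "move_arm", "body": {"increments": [{"xyz": [0, 0, -12], "roll": 0, "grip": 0}, {"xyz": [0, 0, -26], "roll": 0, "grip": 0}, {"xyz": [0, 0, 0], "roll": 0, "grip": 0}, {"xyz": [9, 0, 0], "roll": 0, "grip": 0}, {"xyz": [18, 0, 0], "roll": 0, "grip": 0}]}}

```text
time_s: 46.07
position: [0.4298, -0.2816, 0.0972]
tcp_rot: [[0.002, 1.0, 0.002], [1.0, -0.002, -0.002], [-0.002, 0.002, -1.0]]
force: [0.4, 1.1, -1.3]
opening: 0.614
grasp_force: 30.0
```

{"method": "move_arm", "body": {"increments": [{"xyz": [28, 0, 0], "roll": 0, "grip": 0}, {"xyz": [30, 0, 0], "roll": 0, "grip": 0}, {"xyz": [30, 0, 0], "roll": 0, "grip": 0}, {"xyz": [30, 0, 0], "roll": 0, "grip": 0}, {"xyz": [30, 0, 0], "roll": 0, "grip": 0}]}}

```text
time_s: 46.48
position: [0.4278, -0.1298, 0.0965]
tcp_rot: [[0.0, 1.0, -0.003], [1.0, -0.0, 0.002], [0.002, -0.003, -1.0]]
force: [1.1, -0.1, -2.6]
opening: 0.616
grasp_force: 30.0
```

{"method": "move_arm", "body": {"increments": [{"xyz": [28, 0, 0], "roll": 0, "grip": 0}, {"xyz": [22, 0, 0], "roll": 0, "grip": 0}, {"xyz": [14, 8, 0], "roll": 0, "grip": 0}, {"xyz": [9, 16, 0], "roll": 0, "grip": 0}, {"xyz": [6.3, 22, 0], "roll": 0, "grip": 0}]}}

```text
time_s: 46.9
position: [0.4718, -0.0499, 0.0962]
tcp_rot: [[-0.002, 1.0, -0.007], [1.0, 0.002, 0.003], [0.003, -0.007, -1.0]]
force: [-1.1, -0.3, -1.6]
opening: 0.614
grasp_force: 30.0
```

{"method": "move_arm", "body": {"increments": [{"xyz": [0, 26, 0], "roll": 0, "grip": 0}, {"xyz": [0, 28, 0], "roll": 0, "grip": 0}, {"xyz": [0, 26, 0], "roll": 0, "grip": 0}, {"xyz": [0, 20, 0], "roll": 0, "grip": 0}, {"xyz": [0, 15, 0], "roll": 0, "grip": 0}]}}

```text
time_s: 47.32
position: [0.5912, -0.052, 0.096]
tcp_rot: [[-0.001, 1.0, -0.001], [1.0, 0.001, 0.001], [0.001, -0.001, -1.0]]
force: [0.5, 0.3, -1.8]
opening: 0.613
grasp_force: 30.0
```

{"method": "move_arm", "body": {"increments": [{"xyz": [0, 11, 0], "roll": 0, "grip": 0}, {"xyz": [0, 9.5, 0], "roll": 0, "grip": 0}, {"xyz": [0, 0, 0], "roll": 0, "grip": 0}, {"xyz": [0, 0, 0], "roll": 0, "grip": 0}, {"xyz": [0, 0, 0], "roll": 0, "grip": 0}]}}

```text
time_s: 47.73
position: [0.6087, -0.0522, 0.0964]
tcp_rot: [[-0.001, 1.0, -0.004], [1.0, 0.001, 0.001], [0.001, -0.004, -1.0]]
force: [-0.3, 0.1, -2.5]
opening: 0.614
grasp_force: 30.0
```

{"method": "move_arm", "body": {"increments": [{"xyz": [0, 0, 12], "roll": 0, "grip": 0}, {"xyz": [0, 0, 12], "roll": 0, "grip": 0}, {"xyz": [0, 0, 6], "roll": 0, "grip": 0}, {"xyz": [0, 0, 0], "roll": 0, "grip": 0}, {"xyz": [0, 0, 0], "roll": 0, "grip": 0}]}}

```text
time_s: 48.15
position: [0.6098, -0.0528, 0.0666]
tcp_rot: [[-0.0, 1.0, -0.002], [1.0, 0.0, 0.001], [0.001, -0.002, -1.0]]
force: [0.5, 0.2, -1.5]
opening: 0.614
grasp_force: 30.0
```

{"method": "move_arm", "body": {"increments": [{"xyz": [0, 0, 0], "roll": 0, "grip": 0}, {"xyz": [0, 0, 0], "roll": 0, "grip": 0}, {"xyz": [0, 0, 0], "roll": 0, "grip": 0}, {"xyz": [0, 0, 0], "roll": 0, "grip": 0}]}}

```text
time_s: 48.48
position: [0.611, -0.0531, 0.0681]
tcp_rot: [[-0.0, 1.0, 0.001], [1.0, 0.0, -0.0], [-0.0, 0.001, -1.0]]
force: [-0.2, 0.1, -1.2]
opening: 0.611
grasp_force: 30.0
```

{"method": "move_arm", "body": {"increments": [{"xyz": [0, 0, 3], "roll": 0, "grip": 0}, {"xyz": [0, 0, 1.8], "roll": 0, "grip": 0}, {"xyz": [0, 0, 0], "roll": 0, "grip": 0}, {"xyz": [0, 0, 0], "roll": 0, "grip": 0}, {"xyz": [0, 0, 0], "roll": 0, "grip": 66}]}}

```text
time_s: 48.9
position: [0.6107, -0.053, 0.0629]
tcp_rot: [[-0.0, 1.0, 0.0], [1.0, 0.0, 0.0], [0.0, 0.0, -1.0]]
force: [0.1, -0.0, 0.3]
opening: 0.629
grasp_force: 0.0
```

{"method": "move_arm", "body": {"increments": [{"xyz": [0, 0, 0], "roll": 0, "grip": 72}, {"xyz": [0, 0, 0], "roll": 0, "grip": 90}, {"xyz": [0, 0, 0], "roll": 0, "grip": 100}, {"xyz": [0, 0, 0], "roll": 0, "grip": 100}, {"xyz": [0, 0, 0], "roll": 0, "grip": 100}]}}

```text
time_s: 49.32
position: [0.6107, -0.0529, 0.0629]
tcp_rot: [[-0.0, 1.0, 0.0], [1.0, 0.0, -0.0], [-0.0, 0.0, -1.0]]
force: [-0.4, 0.4, -0.3]
opening: 0.934
grasp_force: 0.0
```

{"method": "move_arm", "body": {"increments": [{"xyz": [0, 0, -15], "roll": 0, "grip": 100}, {"xyz": [0, 0, -30], "roll": 0, "grip": 100}, {"xyz": [0, 0, -35], "roll": 0, "grip": 100}, {"xyz": [0, 0, -25], "roll": 0, "grip": 100}, {"xyz": [0, -15, 0], "roll": 0, "grip": 100}]}}

```text
time_s: 49.73
position: [0.6024, -0.0544, 0.1741]
tcp_rot: [[-0.001, 1.0, 0.016], [1.0, 0.001, -0.004], [-0.004, 0.016, -1.0]]
force: [1.3, -0.1, 0.6]
opening: 1.002
grasp_force: 0.0
```

{"method": "move_arm", "body": {"increments": [{"xyz": [-15, -25, 0], "roll": 0, "grip": 100}, {"xyz": [-20, -25, 0], "roll": 0, "grip": 100}, {"xyz": [-20, -25, 0], "roll": 0, "grip": 100}, {"xyz": [-20, -25, 0], "roll": 0, "grip": 100}, {"xyz": [-10, -10, 0], "roll": 0, "grip": 100}]}}

```text
time_s: 50.15
position: [0.4823, -0.1388, 0.1678]
tcp_rot: [[0.001, 1.0, -0.003], [1.0, -0.001, 0.001], [0.001, -0.003, -1.0]]
force: [-0.1, 0.2, 0.4]
opening: 0.999
grasp_force: 0.0
```

{"method": "move_arm", "body": {"increments": [{"xyz": [0, 0, 0], "roll": 0, "grip": 100}, {"xyz": [0, 0, 0], "roll": 0, "grip": 100}, {"xyz": [0, 0, 0], "roll": 0, "grip": 100}]}}

```text
time_s: 50.4
position: [0.4866, -0.138, 0.1681]
tcp_rot: [[-0.0, 1.0, 0.001], [1.0, 0.0, -0.0], [-0.0, 0.001, -1.0]]
force: [0.2, 0.5, -0.7]
opening: 1.001
grasp_force: 0.0
```

```bash
python3 chk.py s8 2>/dev/null
```

```text
[ 0.48660772 -0.13796871  0.16810324]
scene bottle 0.71 635 [ 0.6114 -0.0554] ztop 0.115
scene speaker 0.72 764 [0.6118 0.011 ] ztop 0.108
scene jar 0.56 678 [0.6105 0.0814] ztop 0.108
scene stand_center 0.9 [426.5 187.8] [111.5  49.4] 78.3 0.0381
scene pad 0.97 [419.6 187.1] [152.5  89.2] 79.0 0.0042
top bottle 0.7 156 [ 0.6117 -0.0537] ztop 0.116
top speaker 0.55 134 [0.6122 0.0129] ztop 0.109
top jar 0.73 144 [0.6116 0.0832] ztop 0.109
top stand_center 0.89 [424.5 189.7] [112.5  46. ] 78.5 0.0377
top pad 0.86 [422.3 190.4] [151.9  81. ] 79.8 0.0037
```

View pics/s8.png

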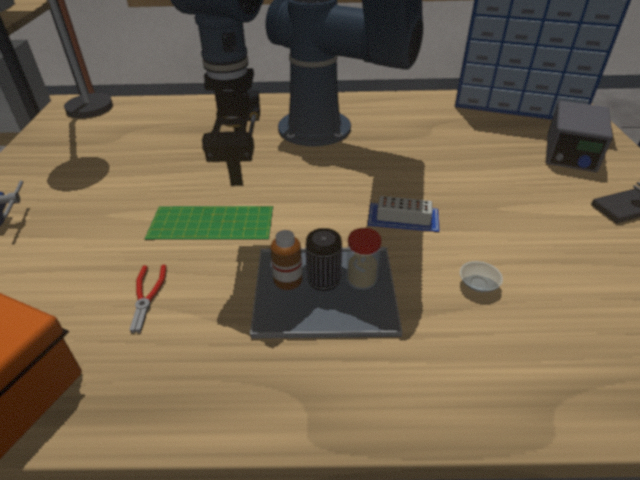

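All three are back upright in the tray at (287,260), (324,258) and (363,258), within about 1 mm of where they started. The tip stand is centred on the pad at (405,210), and the dish and pliers have not moved.

```bash
python3 -c "
from rig import bot
print(bot.hand_in())"
```

```text
the job is handed in; nothing more can be done
None
```

The job is handed in: the tip stand is centred and square on the blue pad, the speaker, bottle and jar stand upright in the tray within about 1 mm of where they started, and the dish and pliers were left alone; no verdict came back.

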